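Pack machined T-bars in a ratchet-clamped transit case

ROBOT

A 6-joint arm with a two-finger parallel gripper is mounted at the origin on the work surface. World frame = base frame: x ahead of the robot, y to its left, z up, the work surface at z = 0. Lengths are in m, angles in degrees, forces in N, time in s.
With the tool pointing down it reaches from about 0.4 to 0.825 m from the base axis. Payload 7 kg.
Tool frame: the origin (TCP) lies between the finger pads; the fingertips stand 14 mm ahead of it and the grasp point (between the pads) lies 5 mm behind it; y points along the fingers, z is the direction in which the jaws open and shut, and the axes are right-handed (so a half turn about y gives the same grasp; the last joint's range is limited). The gripper opens to 85 mm and grips with 20 to 120 N. Pads are 22 mm wide; open, the fingers measure 114 mm over their backs; the gripper's body (76 mm by 85 mm) begins 54 mm behind the grasp point. The pads swing forward as they close: fully open they stand 13 mm farther back than shut.
Start: joints at [-58.092, 20.546, 0.682, 0, -70.136, -16.507], TCP at [0.179, -0.651, 0.245] pointing down, gripper open.
Joint ranges: [-176.03, 176.03], [-82.01, 121.73], [-58.28, 71.71], [-173.87, 95.51], [-174.79, -0.11], [-173.66, 173.66]. Speed limits (degrees/s): [136.94, 136.94, 172.46, 180, 180, 180].

INTERFACE

Orientations are given as a 3x3 rotation matrix whose columns are the frame's x, y, z axes.
In Python, from workcell import * gives the robot as it stands. The module is installed in compiled form; this text tells all that it offers. Calls block until the motion is done:
- movep(position, orientation): joint-space move of the TCP to a pose.
- move_linear(position, frame=None, rate=0.15): straight line of the TCP; frame=None keeps the orientation; rate is the mean speed in m/s.
- move_joints(angles): joint-space move.
- gripper_open() and clamp(): open the fingers fully, or close them until they stop; the grip force is fixed at half the most.
- dwell(seconds).
- inverse_kinematics(position, orientation): joint angles nearest the present ones, or None.
- sense(): the state.
- capture(name): name is "side" or "top"; returns the picture (384x512x3 uint8, blue, green, red); there is no depth.
- camera_params(name): a dict with "vertical_fov" (degrees; the focal length in pixels is half the picture's height over the tangent of half this angle, whatever the lens; pixels are square), "cx", "cy" (the principal point, pixels), "R" (3x3) and "t" (3): a world point X has camera coordinates R X + t. Camera axes: x right, y down, z forward; pixel columns grow to the right and rows downward; lengths in m; the calibration is good to about 2 mm. A picture is of the moment at which its call begins. camera_params takes no time and is no camera call.
A pose or a line that the arm cannot do raises IKError and nothing moves.
- job_done(): hands the job in, once; it reports no verdict.
The state is a dict: "time_s": time; "q": joint angles; "qd": joint speeds; "tau": joint torques, N m; "eef_pos": TCP position; "tool_rot": TCP orientation; "contact_force": force on the tool from outside, world axes, zero at the start; "wrist_torque": the same for the moment, N m; "grip_width": finger opening in m.
Only numpy, scipy, OpenCV 4.12 (cv2) and the standard library are available. Lean on these libraries where they do the work, as an engineer would, in place of code of your own. Each camera call takes 0.05 s, during which the arm holds its last target.

TASK

Pack the loose aluminium T-bars into the green transit case. Lever its clear cover open with the flat pry blade and swing it fully open, flip the red pawl off the teeth and wind the knob back until the orange retaining bar is fully open, flip the pawl back onto the teeth, and only then lay all the T-bars flat in the tray side by side, lengthwise across from cover hinge to cover lip. Then advance the ratchet knob click by click until the retaining bar is up against the T-bars and no further click fits, close the cover, leave the pry blade lying on its black mat, and leave the oil can, the hammer and the cardboard box alone.

Things in the scene. Friction and masses are not known exactly. Their poses are not given: they have to be found in the camera images.
- case: Fixed green transit case. Origin: centre of the tray's underside, on the bench; x from cover lip to cover hinge (away from the robot), y from the yellow end stop to the knob, z up. The grey mechanism deck (20 mm high) lies at y 105..270, x -125..35 mm.
- tray_floor (a point): Centre of the tray floor, 8 mm above the bench, axes as the case. Inside: x -60..60 mm, y -97.5..97.5 mm; long front and back walls reach 52 mm above the bench (7 mm thick); the yellow end stop (inner face at y = -97.5 mm) and the wall at the knob end reach only 22 mm.
- pry_slot (a point): Middle of the slot for the blade, in front: 10 mm high, between the cover lip's underside (52 mm above the bench) and a dark steel ledge on the front wall (170 mm wide, top 42 mm above the bench). At case x = -78 mm, 47 mm above the bench; the blade enters along the case's x, from the lip's edge at x = -83 mm up to 15 mm deep (front wall's face at x = -67 mm).
- lid_angle (a joint): Hinge of the clear cover with black edges: 0 = closed, grows as the cover swings up and away from the robot, stop at 1.62 rad (just past upright). A stiff hinge: it stays where it is left and does not fall; about 2 N at the lip moves it.
- lid_hinge (a point): Point on the cover's hinge axis (which runs along the case's y), middle of the cover: 67 mm beyond the case origin in x, 52.5 mm above the bench.
- lid_lip (a point): Middle of the cover's free front edge, underside: 150 mm from the hinge axis; the cover is 207 mm wide, 5 mm thick, and overhangs the front wall by 16 mm.
- lid: The clear panel of the cover itself (moves with joint lid_angle); origin on the hinge axis.
- knob (a joint): Ratchet knob on a vertical axis, rad: 0 = retaining bar fully open; grows counter-clockwise seen from above, stop at 4.16. One click (8 teeth) = pi/4 = 20 mm of the retaining bar. Pawl on the teeth: forward only; tooth k locks it against turning back below k*pi/4 - 0.07, the pawl drops behind it at about k*pi/4 + 0.06. Pawl off: turns both ways. About 0.1 N m.
- knob_grip (a point): Where to grip the knob: on its axis, 84 mm above the bench, at case x = -25, y = 190 mm. The knob is a black bar 56 x 14 mm, 66 to 96 mm above the bench, along the point's x (the case's x when the knob reads 0), with a white mark at one end. Below it a toothed disc of radius 46 mm, teeth up to 42 mm above the bench.
- pawl (a joint): Red pawl on a hinge along the case's x axis: about 0 to 0.17 = down on the teeth (engaged), 1.4 = flipped off (free), away from the tray. Gravity keeps it at either end; it tips over at about 0.8. Its 55 mm red arm lies over the disc's near side (case x = -63 mm); freed, the arm stands upright, its end 106 mm above the bench at case y = 235 mm.
- pawl_ball (a point): Centre of the red ball (20 mm) on the pawl's 10 mm thick, 45 mm long handle, standing up from the hinge at case x = -100 mm. Hinge at case y = 245 mm, 51 mm above the bench. Engaged: ball at y = 219 mm, 88 mm high; free: y = 277 mm, 83 mm high. Push the handle along the case's +y at 70 mm height to free it, along -y to engage it.
- jaw (a joint): Orange retaining bar across the tray, driven by the knob, in m: 0 = fully open; grows as it moves towards the yellow end stop. Free length between it and the end stop = 0.185 - value; n T-bars side by side need 0.040 n.
- jaw_face (a point): Middle of the retaining bar's face towards the T-bars (at case y = 87.5 mm minus the joint jaw), axes as the case. The bar is 10 mm thick, its top 22 mm above the bench.
- pry_grip (a point): Pry tool, loose: wooden handle 90 x 20 x 22 mm high with a steel blade 70 mm long, 22 mm wide, 3 mm thick at the handle's mid height. The point lies in the handle, half-way up (11 mm over its underside), where it balances; x points along the blade, whose tip is 100 mm from here.
- pry_tip (a point): Tip of the pry blade, at mid thickness.
- pry: The pry tool; origin under the middle of its handle (15 mm behind the grip point), x along the blade.
- mat: Black rubber mat, fixed, 240 mm (x) by 90 mm (y), 2 mm thick, where the pry tool lies; origin at its centre.
- bar1_mid (a point): Loose T-bar (two to four are there; absent ones read None), 0.25 kg: flat base 100 x 40 x 12 mm with a dark upright rib 12 mm wide, 28 mm high, along its whole length; 40 mm high in all. Grip it across the rib. The point is at its centre, 20 mm over its underside; x along its length. Either way round is fine.
- bar2_mid (a point): Loose T-bar (two to four are there; absent ones read None), 0.25 kg: flat base 100 x 40 x 12 mm with a dark upright rib 12 mm wide, 28 mm high, along its whole length; 40 mm high in all. Grip it across the rib. The point is at its centre, 20 mm over its underside; x along its length. Either way round is fine.
- bar3_mid (a point): Loose T-bar (two to four are there; absent ones read None), 0.25 kg: flat base 100 x 40 x 12 mm with a dark upright rib 12 mm wide, 28 mm high, along its whole length; 40 mm high in all. Grip it across the rib. The point is at its centre, 20 mm over its underside; x along its length. Either way round is fine.
- bar4_mid (a point): Loose T-bar (two to four are there; absent ones read None), 0.25 kg: flat base 100 x 40 x 12 mm with a dark upright rib 12 mm wide, 28 mm high, along its whole length; 40 mm high in all. Grip it across the rib. The point is at its centre, 20 mm over its underside; x along its length. Either way round is fine.
- oil_can: Red plastic oil can, 60 mm across, 140 mm tall. Leave alone.
- hammer: Hammer lying on the bench. Leave alone.
- parts_box: Small open cardboard box of pins, 110 x 140 x 50 mm. Leave alone.
There are look-alikes about, which are no part of the job. What is shaped like the part that bears bar3_mid but purple is not meant.

How it is judged (in metres and radians):
On the way, in this order (a step that is already met when the one before it is completed fails the run):
1. the cover is levered up with the pry blade (value of joint lid_angle above 0.25 rad and contact force between pry and lid above 0.1 N), for 0.05 s.
2. the cover stands open (value of joint lid_angle above 1.3 rad), for 0.2 s.
3. the pawl is off and the retaining bar is wound fully open (value of joint jaw below 0.006 m and value of joint pawl above 0.9 rad), for 0.2 s.
4. the pawl is back on the teeth, the retaining bar still open (value of joint jaw below 0.012 m and value of joint pawl below 0.3 rad), for 0.2 s.
5. all T-bars lie in the tray, the pawl on the teeth (value of joint pawl below 0.3 rad and x of bar1_mid in the frame of case between -0.014 and 0.014 m and z of bar1_mid in the frame of case between 0.022 and 0.034 m and y of each of bar1_mid, bar2_mid, bar3_mid, bar4_mid in the frame of case above -0.084 m and y of each of bar1_mid, bar2_mid, bar3_mid, bar4_mid in the frame of jaw_face below -0.014 m and angle between each of bar1_mid, bar2_mid, bar3_mid, bar4_mid's own z axis and vertical below 0.12 rad and angle between the x axis of each of bar1_mid, bar2_mid, bar3_mid, bar4_mid and the x axis of case, either way round below 0.15 rad and x of bar2_mid in the frame of case between -0.014 and 0.014 m and z of bar2_mid in the frame of case between 0.022 and 0.034 m and x of bar3_mid in the frame of case between -0.014 and 0.014 m and z of bar3_mid in the frame of case between 0.022 and 0.034 m and x of bar4_mid in the frame of case between -0.014 and 0.014 m and z of bar4_mid in the frame of case between 0.022 and 0.034 m), for 0.2 s.
At the end, for the whole second after the job is handed in: T-bars flat, lengthwise in the tray (14 mm, 0.15 rad), stacked from the yellow stop, no gap over 12 mm, retaining bar within 12 mm of the last; pawl on the teeth (< 0.3 rad), cover closed (< 0.06 rad), pry tool flat on its mat (origins within 90 mm), all at rest (all of step 5 and (y of bar1_mid in the frame of case between -0.0815 and -0.0655 m or y of bar1_mid in the frame of case between -0.0415 and -0.0255 m or y of bar1_mid in the frame of case between -0.0015 and 0.0145 m or y of bar1_mid in the frame of case between 0.0385 and 0.0545 m) and (y of bar2_mid in the frame of case between -0.0815 and -0.0655 m or y of bar2_mid in the frame of case between -0.0415 and -0.0255 m or y of bar2_mid in the frame of case between -0.0015 and 0.0145 m or y of bar2_mid in the frame of case between 0.0385 and 0.0545 m) and (y of bar3_mid in the frame of case between -0.0815 and -0.0655 m or y of bar3_mid in the frame of case between -0.0415 and -0.0255 m or y of bar3_mid in the frame of case between -0.0015 and 0.0145 m or y of bar3_mid in the frame of case between 0.0385 and 0.0545 m) and (y of bar4_mid in the frame of case between -0.0815 and -0.0655 m or y of bar4_mid in the frame of case between -0.0415 and -0.0255 m or y of bar4_mid in the frame of case between -0.0015 and 0.0145 m or y of bar4_mid in the frame of case between 0.0385 and 0.0545 m) and (y of each of bar1_mid, bar2_mid, bar3_mid, bar4_mid in the frame of case below -0.0655 m or not ((y of bar1_mid in the frame of case below -0.0815 m or y of bar1_mid in the frame of case above -0.0655 m) and (y of bar2_mid in the frame of case below -0.0815 m or y of bar2_mid in the frame of case above -0.0655 m) and (y of bar3_mid in the frame of case below -0.0815 m or y of bar3_mid in the frame of case above -0.0655 m) and (y of bar4_mid in the frame of case below -0.0815 m or y of bar4_mid in the frame of case above -0.0655 m))) and (y of each of bar1_mid, bar2_mid, bar3_mid, bar4_mid in the frame of case below -0.0255 m or not ((y of bar1_mid in the frame of case below -0.0415 m or y of bar1_mid in the frame of case above -0.0255 m) and (y of bar2_mid in the frame of case below -0.0415 m or y of bar2_mid in the frame of case above -0.0255 m) and (y of bar3_mid in the frame of case below -0.0415 m or y of bar3_mid in the frame of case above -0.0255 m) and (y of bar4_mid in the frame of case below -0.0415 m or y of bar4_mid in the frame of case above -0.0255 m))) and (y of each of bar1_mid, bar2_mid, bar3_mid, bar4_mid in the frame of case below 0.0145 m or not ((y of bar1_mid in the frame of case below -0.0015 m or y of bar1_mid in the frame of case above 0.0145 m) and (y of bar2_mid in the frame of case below -0.0015 m or y of bar2_mid in the frame of case above 0.0145 m) and (y of bar3_mid in the frame of case below -0.0015 m or y of bar3_mid in the frame of case above 0.0145 m) and (y of bar4_mid in the frame of case below -0.0015 m or y of bar4_mid in the frame of case above 0.0145 m))) and not (y of each of bar1_mid, bar2_mid, bar3_mid, bar4_mid in the frame of jaw_face below -0.032 m) and value of joint lid_angle below 0.06 rad and horizontal distance between pry and mat below 0.09 m and height (world z) of pry below 0.008 m and linear speed of pry below 0.02 m/s and velocity of joint each of knob, lid_angle below 0.05 rad/s); the robot touches nothing.
It fails at once if the oil can is disturbed (over 30 mm) (distance of oil_can from where it was at the start of the episode above 0.03 m).
It fails at once if the hammer is disturbed (over 30 mm) (distance of hammer from where it was at the start of the episode above 0.03 m).
It fails at once if the parts box is disturbed (over 30 mm) (distance of parts_box from where it was at the start of the episode above 0.03 m).
Of bar1, bar2, bar3, bar4 only 2 to 4 are there at a start; the rules pass over those that are not, and their reading is None.
At some moment in a run one of pry, bar1, bar2, bar3, bar4 may be knocked a few centimetres aside while the robot is not near it.
It also fails if it takes over 210 s, if anything falls off the work surface, if the arm or the gripper's body presses on something with over 40 N, if the wrist force passes 120 N, or if a joint passes its speed limit or range.

## Working session

There is one attempt and no reset: what is moved stays moved. The work goes in short steps, each a Python script; the robot and the scene stay as the last script left them, time stands still between calls to the robot, and variables do not carry over. Pictures are saved under pics/ and viewed, and the job is handed in when it is done.

```bash
mkdir -p pics; ls; python3 - <<'E'
from workcell import *
import cv2, numpy as np
s=sense();print({k:np.round(v,3) for k,v in s.items()})
for n in("side","top"):
    p=camera_params(n);print(n,p)
    cv2.imwrite(f"pics/{n}0.png",capture(n))
E
```

```text
pics
{'time_s': np.float64(0.0), 'q': array([-5.8091e+01,  2.0590e+01,  6.3300e-01, -2.0000e-02, -7.0135e+01,
       -1.6509e+01]), 'qd': array([-0.067, -0.049, -0.121, -0.017,  0.059,  0.018]), 'tau': array([ 1.0000e-03, -5.8332e+01,  2.9342e+01,  6.9360e+00, -6.0000e-03,
       -0.0000e+00]), 'eef_pos': array([ 0.179, -0.65 ,  0.244]), 'tool_rot': array([[ 0.964, -0.001, -0.265],
       [ 0.265,  0.002,  0.964],
       [-0.   , -1.   ,  0.002]]), 'contact_force': array([-0.275, -0.208,  0.33 ]), 'wrist_torque': array([-0.01 , -0.031,  0.044]), 'grip_width': np.float64(0.085)}
side {'vertical_fov': 57.27472592285961, 'cx': 252.79754972278909, 'cy': 189.90198167644175, 'R': array([[-0.94580953, -0.32456429,  0.01011661],
       [-0.24487688,  0.69243994, -0.67864736],
       [ 0.21325956, -0.64434847, -0.73439459]]), 't': array([0.48918274, 0.18582522, 1.0682635 ])}
top {'vertical_fov': 55.0766160081327, 'cx': 256.7093382218884, 'cy': 194.96566243012896, 'R': array([[-0.04877391, -0.99880904, -0.00126564],
       [-0.97624766,  0.04793992, -0.21128716],
       [ 0.2110962 , -0.00906972, -0.97742321]]), 't': array([-0.00611891,  0.53387069,  0.95414818])}
```

View pics/top0.png

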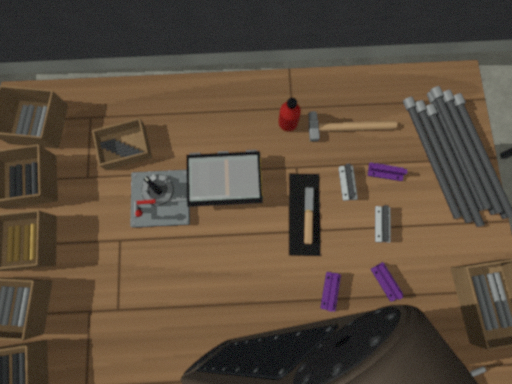

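View pics/side0.png

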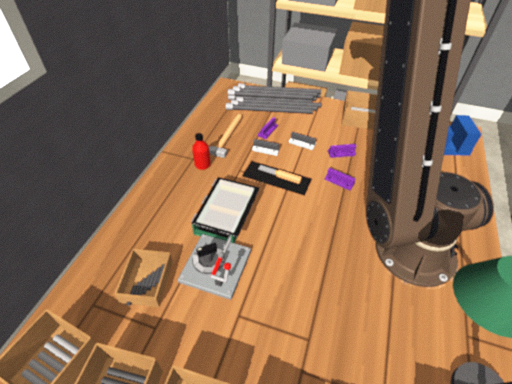

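The top view shows the case at about (223,178), deck at (160,198), mat and pry tool at (305,213), and silver T-bars at (347,182) and (383,223). The purple look-alikes are at (387,172), (387,281) and (331,291). Bins of silver bars at (30,115) and (490,300) are also look-alikes. The arm hides part of the bench, so I'll zoom in and measure.

```bash
cat > h.py <<'E'
from workcell import *
import cv2, numpy as np
def K(n):
    p=camera_params(n); f=384/2/np.tan(np.radians(p['vertical_fov']/2))
    return p,f
def ray(n,uv):
    p,f=K(n); d=np.array([(uv[0]-p['cx'])/f,(uv[1]-p['cy'])/f,1.])
    return -p['R'].T@p['t'], p['R'].T@d
def onplane(n,uv,z):
    o,d=ray(n,uv); return o+d*(z-o[2])/d[2]
def proj(n,X):
    p,f=K(n); c=p['R']@np.asarray(X)+p['t']; return np.array([p['cx']+f*c[0]/c[2],p['cy']+f*c[1]/c[2]])
def shot(n,name,box=None,s=1):
    im=capture(n); 
    save(im,name,box,s); return im
def save(im,name,box=None,s=1):
    if box: im=im[box[1]:box[3],box[0]:box[2]]
    cv2.imwrite('pics/'+name+'.png',cv2.resize(im,None,fx=s,fy=s,interpolation=cv2.INTER_CUBIC))
E
python3 - <<'E'
from h import *
t=cv2.imread('pics/top0.png')
save(t,'t_case',(120,140,270,240),5)
save(t,'t_bars',(280,150,420,255),5)
s=cv2.imread('pics/side0.png')
save(s,'s_case',(170,170,270,300),4)
save(s,'s_bars',(230,110,370,200),5)
for n in('top','side'): print(n, -camera_params(n)['R'].T@camera_params(n)['t'])
E
```

```text
top [ 0.31947452 -0.02305148  1.04539886]
side [0.2803606  0.7184324  0.90568786]
```

View pics/t_case.png

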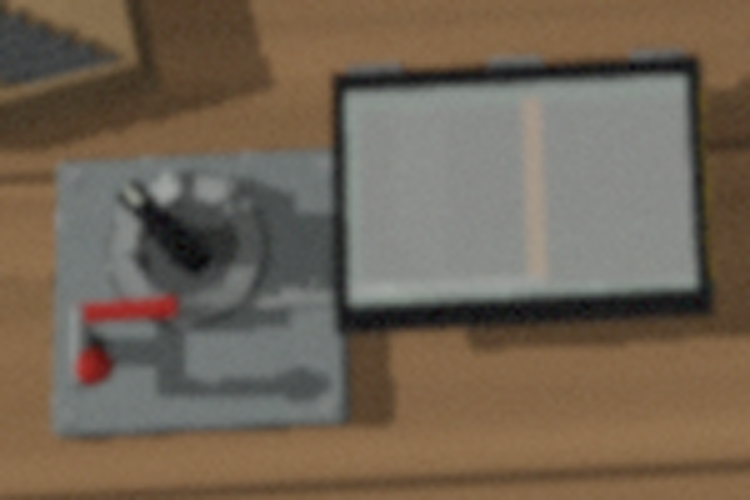

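View pics/t_bars.png

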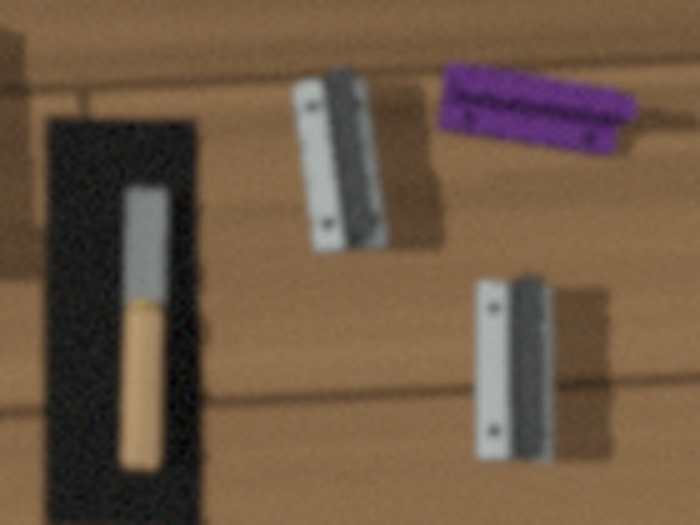

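View pics/s_case.png

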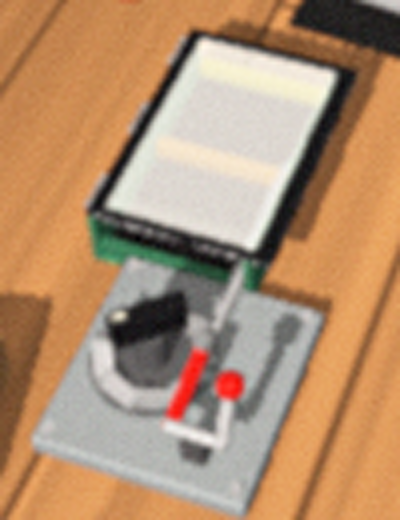

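View pics/s_bars.png

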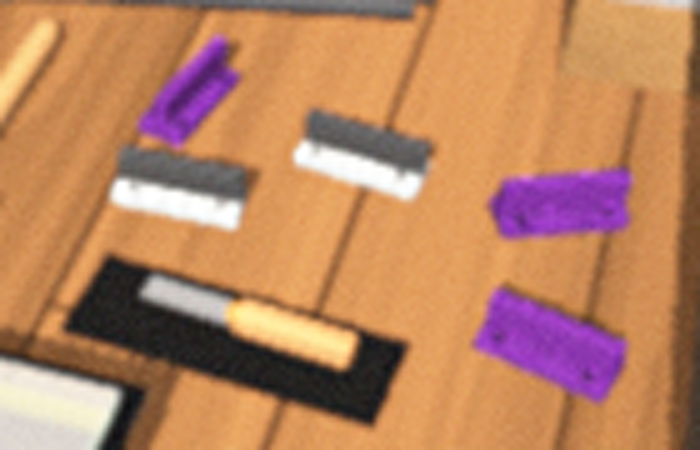

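Two silver T-bars stand free at top (347,182) and (383,223); the purple ones and the bin contents are excluded. The crops confirm the pawl is engaged and the orange bar is partly closed. Next I'll measure the poses.

```bash
cat > fit.py <<'E'
from h import *
from scipy.optimize import least_squares
def c(box,s,p): return (np.array(p)+0.5)/s-0.5+np.array(box[:2])
T=lambda p:('top',c((120,140),5,p)); S=lambda p:('side',c((170,170),4,p))
obs=[((.067,.1035,.057),T((335,75))),((.067,-.1035,.057),T((695,58))),((-.083,-.1035,.057),T((710,310))),((-.083,.1035,.057),T((340,328))),
((.035,.27,.02),T((55,160))),((-.125,.27,.02),T((55,435))),((-.125,.105,.02),T((347,422))),
((.067,-.1035,.057),S((195,33))),((-.083,-.1035,.057),S((354,70))),((-.083,.1035,.057),S((272,254))),((.067,.1035,.057),S((90,210))),
((.035,.27,.02),S((38,432))),((-.125,.27,.02),S((243,495))),((-.125,.105,.02),S((326,306)))]
def W(q,P):
    a=q[2];return np.array([q[0]+np.cos(a)*P[0]-np.sin(a)*P[1],q[1]+np.sin(a)*P[0]+np.cos(a)*P[1],P[2]])
def res(q): return np.concatenate([proj(n,W(q,P))-uv for P,(n,uv) in obs])
r=least_squares(res,[.45,.05,0],loss='soft_l1')
print(r.x,np.degrees(r.x[2])); print(np.round(res(r.x).reshape(-1,2),2))
E
python3 fit.py
python3 - <<'E'
from h import *
t=cv2.imread('pics/top0.png');hsv=cv2.cvtColor(t,cv2.COLOR_BGR2HSV)
# T-bar base bright silver, rib dark grey ; print colours
for p in [(343,182),(350,182),(380,223),(386,223),(309,235),(309,200),(300,240)]: print(p,t[p[1],p[0]],hsv[p[1],p[0]])
E
```

```text
[0.59382602 0.05601083 0.00636119] 0.364469097585084
[[-0.29 -0.49]
 [ 1.14 -0.98]
 [ 1.26  0.75]
 [-0.48  1.27]
 [ 0.63  0.2 ]
 [-0.33  0.25]
 [ 0.27 -0.39]
 [-0.98 -1.89]
 [ 1.18 -0.65]
 [ 0.07  1.82]
 [-0.96 -0.43]
 [-1.76  0.29]
 [ 0.82  2.  ]
 [-0.14  0.21]]
(343, 182) [174 176 171] [ 78   7 176]
(350, 182) [71 72 70] [75  7 72]
(380, 223) [164 167 162] [ 72   8 167]
(386, 223) [74 76 73] [70 10 76]
(309, 235) [ 98 134 162] [ 17 101 162]
(309, 200) [129 130 127] [ 80   6 130]
(300, 240) [31 32 32] [30  8 32]
```

```bash
cat > ov.py <<'E'
import sys
from fit import *
def overlay(q,tag,ims):
    polys=[[(.067,.1035,.057),(.067,-.1035,.057),(-.083,-.1035,.057),(-.083,.1035,.057)],[(.035,.27,.02),(-.125,.27,.02),(-.125,.105,.02),(.035,.105,.02)]]
    pts=[(-.025,.19,.096),(-.1,.219,.088)]
    for n,box,s in(('top',(120,140,270,240),5),('side',(170,170,270,300),4)):
        im=ims[n][box[1]:box[3],box[0]:box[2]]; im=cv2.resize(im,None,fx=s,fy=s,interpolation=cv2.INTER_CUBIC)
        f=lambda P:((proj(n,W(q,P))-np.array(box[:2])+.5)*s-.5).round().astype(int)
        for pl in polys: cv2.polylines(im,[np.array([f(P) for P in pl])],True,(255,0,255),1)
        for P in pts: cv2.circle(im,tuple(int(v) for v in f(P)),3,(0,255,0),1)
        cv2.imwrite(f'pics/ov_{tag}_{n}.png',im)
E
python3 - <<'E'
from ov import *
overlay(r.x,'a',{n:cv2.imread(f'pics/{n}0.png') for n in('top','side')})
E
```

```text
[0.59382602 0.05601083 0.00636119] 0.364469097585084
[[-0.29 -0.49]
 [ 1.14 -0.98]
 [ 1.26  0.75]
 [-0.48  1.27]
 [ 0.63  0.2 ]
 [-0.33  0.25]
 [ 0.27 -0.39]
 [-0.98 -1.89]
 [ 1.18 -0.65]
 [ 0.07  1.82]
 [-0.96 -0.43]
 [-1.76  0.29]
 [ 0.82  2.  ]
 [-0.14  0.21]]
```

View pics/ov_a_top.png

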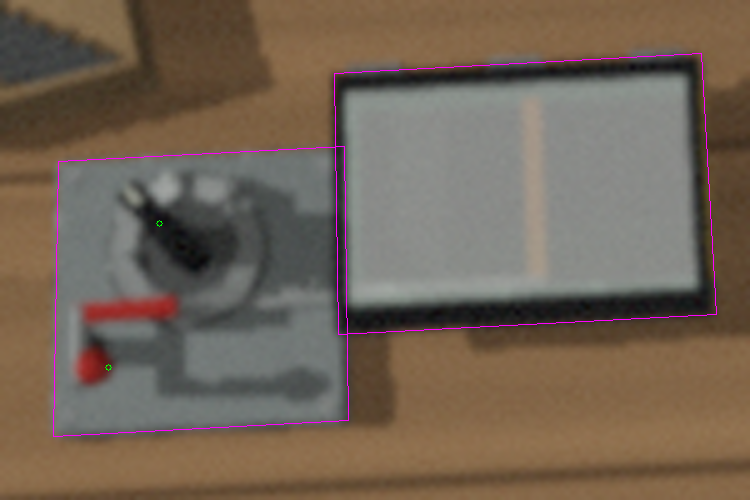

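View pics/ov_a_side.png

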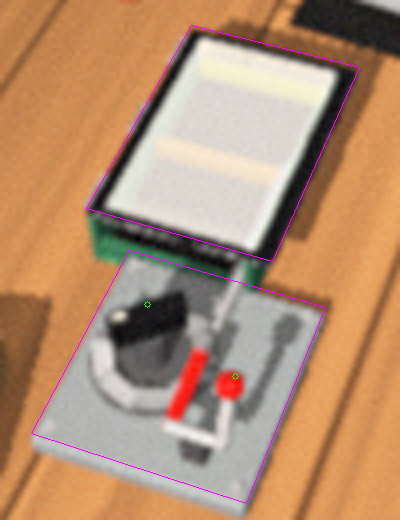

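```bash
python3 - <<'E'
from h import *
t=cv2.imread('pics/top0.png');s=cv2.imread('pics/side0.png')
a=[]
for im,b in((t,(330,158,364,206)),(t,(366,198,400,246))):
    a.append(cv2.resize(im[b[1]:b[3],b[0]:b[2]],None,fx=10,fy=10,interpolation=cv2.INTER_CUBIC))
cv2.imwrite('pics/bz.png',np.hstack(a))
a=[]
for im,b in((s,(245,132,290,164)),(s,(282,126,327,158))):
    a.append(cv2.resize(im[b[1]:b[3],b[0]:b[2]],None,fx=8,fy=8,interpolation=cv2.INTER_CUBIC))
cv2.imwrite('pics/bzs.png',np.hstack(a))
b=(285,165,325,265)
cv2.imwrite('pics/mz.png',cv2.resize(t[b[1]:b[3],b[0]:b[2]],None,fx=6,fy=6,interpolation=cv2.INTER_CUBIC))
E
```

```text
(no output)
```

View pics/bz.png

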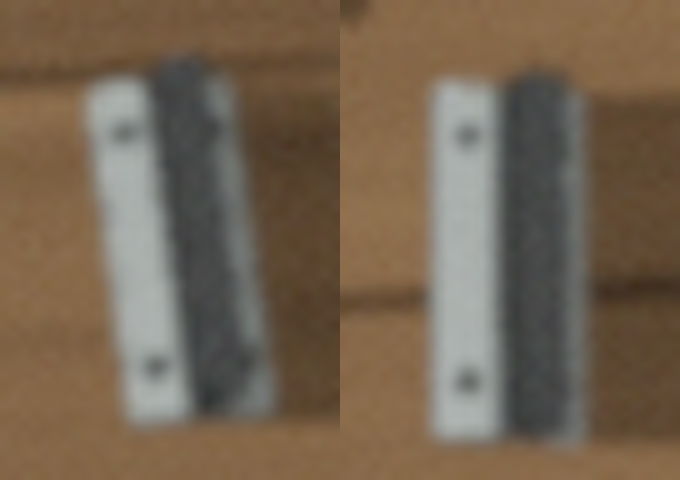

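View pics/bzs.png

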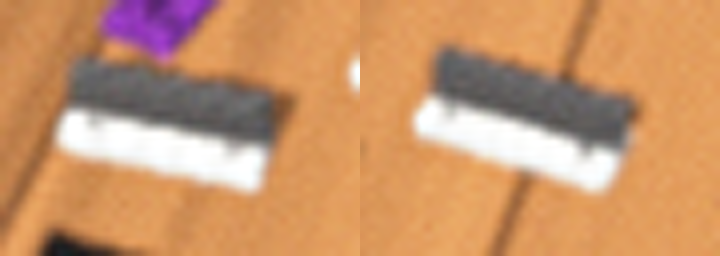

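View pics/mz.png

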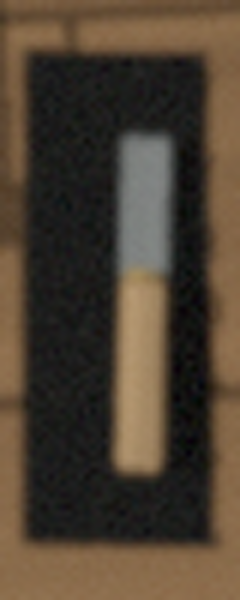

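```bash
cat > m0.py <<'E'
from h import *
from scipy.optimize import least_squares
def W(q,P):
    a=q[2];return np.array([q[0]+np.cos(a)*P[0]-np.sin(a)*P[1],q[1]+np.sin(a)*P[0]+np.cos(a)*P[1],P[2]])
def fitp(n,Ps,uvs,q0):
    f=lambda q: np.concatenate([proj(n,W(q,P))-uv for P,uv in zip(Ps,uvs)])
    r=least_squares(f,q0); return r.x, np.round(f(r.x).reshape(-1,2),1).tolist()
def cc(off,s,ps): return [(np.array(p)+.5)/s-.5+np.array(off) for p in ps]
E
python3 - <<'E'
from m0 import *
base=[(.05,.02,.012),(.05,-.02,.012),(-.05,-.02,.012),(-.05,.02,.012)]
A=cc((330,158),10,[(88,88),(230,80),(275,415),(130,420)])
B=cc((366,198),10,[(90,80),(243,80),(243,440),(90,440)])
for u in(A,B): print(fitp('top',base,u,[.5,-.3,0]))
# side check: base near-bottom corners at z=0.012 top edge? use rib top far corners
print('rib pts side from fits:')
P=cc((285,165),6,[(120,135),(172,135),(165,475),(115,475),(168,275),(120,275)])
pr=[(.115,.011,.013),(.115,-.011,.013),(-.045,-.01,.024),(-.045,.01,.024),(.045,-.01,.024),(.045,.01,.024)]
print(fitp('top',pr,P,[.5,-.15,0]))
M=cc((285,165),6,[(27,55),(205,52),(210,542),(25,542)])
print(fitp('top',[(.12,.045,.002),(.12,-.045,.002),(-.12,-.045,.002),(-.12,.045,.002)],M,[.5,-.15,0]))
E
```

```text
(array([ 0.56672312, -0.2969622 ,  0.02106886]), [[0.4, -0.0], [-0.2, -0.1], [-0.4, -0.2], [0.2, 0.3]])
(array([ 0.443313  , -0.38244354, -0.10978463]), [[0.4, 0.0], [-0.8, 0.9], [-0.3, 0.0], [0.7, -0.9]])
rib pts side from fits:
(array([ 0.44258313, -0.17171503, -0.10242294]), [[0.4, 0.2], [-0.7, 0.6], [-0.5, -0.6], [0.6, -1.0], [-0.3, 0.6], [0.6, 0.2]])
(array([ 0.48478597, -0.16566642, -0.06936662]), [[-0.7, -1.2], [0.3, -0.1], [0.8, 0.9], [-0.5, 0.3]])
```

Residuals suggest lens distortion, so I'll test a radial term using the known sizes.

```bash
cat > dist.py <<'E'
from m0 import *
import fit
# obs: list of (object idx, P, cam, uv)
base=[(.05,.02,.012),(.05,-.02,.012),(-.05,-.02,.012),(-.05,.02,.012)]
pr=[(.115,.011,.013),(.115,-.011,.013),(-.045,-.01,.024),(-.045,.01,.024),(.045,-.01,.024),(.045,.01,.024)]
mt=[(.12,.045,.002),(.12,-.045,.002),(-.12,-.045,.002),(-.12,.045,.002)]
O=[(0,P,n,uv) for P,(n,uv) in fit.obs]
A=cc((330,158),10,[(88,88),(230,80),(275,415),(130,420)])
B=cc((366,198),10,[(90,80),(243,80),(243,440),(90,440)])
Pq=cc((285,165),6,[(120,135),(172,135),(165,475),(115,475),(168,275),(120,275)])
M=cc((285,165),6,[(27,55),(205,52),(210,542),(25,542)])
for i,(ps,us) in enumerate([(base,A),(base,B),(pr,Pq),(mt,M)],1): O+=[(i,P,'top',u) for P,u in zip(ps,us)]
# mat corners in the side view (crop 5x off 230,110)
O+=[(4,P,'side',u) for P,u in zip([mt[0],mt[1],mt[2],mt[3]],cc((230,110),5,[(65,328),(110,256),(408,345),(372,425)]))]
# bars side: base-front bottom corners (z=0 at +y side)
O+=[(1,(.05,.02,.0),'side',cc((245,132),8,[(60,150)])[0]),(1,(-.05,.02,.0),'side',cc((245,132),8,[(262,192)])[0])]
O+=[(1,(.05,.006,.04),'side',cc((245,132),8,[(72,60)])[0]),(1,(-.05,.006,.04),'side',cc((245,132),8,[(275,97)])[0])]
O+=[(2,(.05,.02,.0),'side',cc((282,126),8,[(55,130)])[0]),(2,(-.05,.02,.0),'side',cc((282,126),8,[(245,192)])[0])]
def projd(n,X,k):
    p,f=K(n); c=p['R']@np.asarray(X)+p['t']; x=c[:2]/c[2]; r2=x@x
    return np.array([p['cx'],p['cy']])+f*x*(1+k*r2)
def res(v):
    k={'top':v[0],'side':v[1]}
    return np.concatenate([projd(n,W(v[2+3*i:5+3*i],P),k[n])-uv for i,P,n,uv in O])
if __name__=='__main__':
    v0=np.r_[0,0,.594,.056,0,.567,-.297,0,.443,-.38,0,.44,-.17,-.1,.48,-.16,0]
    for fixed in(True,False):
        if fixed: g=lambda v:res(np.r_[0,0,v]); r=least_squares(g,v0[2:],loss='soft_l1'); f=g(r.x)
        else: r=least_squares(res,v0,loss='soft_l1'); f=res(r.x); print('k',r.x[:2])
        print(np.sqrt(np.mean(f**2)))
        print(np.round(r.x[-15:].reshape(-1,3),4))
    print(np.round(f.reshape(-1,2),1).tolist())
E
python3 dist.py | tail -25
```

```text
[0.59382602 0.05601083 0.00636119] 0.364469097585084
[[-0.29 -0.49]
 [ 1.14 -0.98]
 [ 1.26  0.75]
 [-0.48  1.27]
 [ 0.63  0.2 ]
 [-0.33  0.25]
 [ 0.27 -0.39]
 [-0.98 -1.89]
 [ 1.18 -0.65]
 [ 0.07  1.82]
 [-0.96 -0.43]
 [-1.76  0.29]
 [ 0.82  2.  ]
 [-0.14  0.21]]Traceback (most recent call last):
  File "dist.py", line 28, in <module>
    if fixed: g=lambda v:res(np.r_[0,0,v]); r=least_squares(g,v0[2:],loss='soft_l1'); f=g(r.x)
                                              ~~~~~~~~~~~~~^^^^^^^^^^^^^^^^^^^^^^^^^
    return func(*args, **kwargs)
    vector_fun = VectorFunction(
        fun_wrapped,
    ...<6 lines>...
        workers=workers
    )
    self.J, dct = approx_derivative(
                  ~~~~~~~~~~~~~~~~~^
        self.fun_wrapped, self.x, f0=self.f, **finite_diff_options
        ^^^^^^^^^^^^^^^^^^^^^^^^^^^^^^^^^^^^^^^^^^^^^^^^^^^^^^^^^^
    )
    ^
    J, _nfev = _dense_difference(fun_wrapped, x0, f0, h,
               ~~~~~~~~~~~~~~~~~^^^^^^^^^^^^^^^^^^^^^^^^
                             use_one_sided, method,
                             ^^^^^^^^^^^^^^^^^^^^^^
        
[... 366 characters left out ...]
*self.args, **self.kwargs)
           ~~~~~~^^^^^^^^^^^^^^^^^^^^^^^^^^^^^^
  File "dist.py", line 28, in <lambda>
    if fixed: g=lambda v:res(np.r_[0,0,v]); r=least_squares(g,v0[2:],loss='soft_l1'); f=g(r.x)
                         ~~~^^^^^^^^^^^^^^
  File "dist.py", line 24, in res
    return np.concatenate([projd(n,W(v[2+3*i:5+3*i],P),k[n])-uv for i,P,n,uv in O])
                           ~~~~~^^^^^^^^^^^^^^^^^^^^^^^^^^^^
  File "dist.py", line 20, in projd
    p,f=K(n); c=p['R']@np.asarray(X)+p['t']; x=c[:2]/c[2]; r2=x@x
        ~^^^
  File "h.py", line 4, in K
    p=camera_params(n); f=384/2/np.tan(np.radians(p['vertical_fov']/2))
ValueError: time passes only in moves, steps and waits
```

```bash
python3 - <<'E'
from workcell import *
import pickle
pickle.dump({n:camera_params(n) for n in('top','side')},open('cam.pkl','wb')); print(sense()['time_s'])
E
sed -i 's/^    p=camera_params(n); f=/    p=CAM[n]; f=/; s/^import cv2, numpy as np/import cv2, numpy as np, pickle\nCAM=pickle.load(open("\.\/cam.pkl","rb"))/' h.py
sed -i 's/^print.*//' fit.py
python3 dist.py | tail -25
```

```text
0.1
0.7568265665959526
[[ 0.5938  0.056   0.0064]
 [ 0.5659 -0.2976  0.0277]
 [ 0.4428 -0.3828 -0.1095]
 [ 0.4427 -0.1717 -0.1023]
 [ 0.484  -0.1654 -0.073 ]]
k [-0.05182038 -0.18556611]
0.7026227805178057
[[ 0.5939  0.0576  0.0071]
 [ 0.566  -0.2985  0.0279]
 [ 0.4421 -0.3851 -0.1062]
 [ 0.4426 -0.1719 -0.1016]
 [ 0.4836 -0.1657 -0.072 ]]
[[-0.7, -0.4], [0.6, -1.0], [0.7, 0.7], [-0.9, 1.3], [0.9, 0.4], [-0.0, 0.1], [-0.1, -0.4], [-1.1, -1.6], [1.0, -0.3], [-0.1, 2.1], [-0.8, -0.3], [-0.5, -1.0], [1.0, 0.6], [-0.3, 0.3], [0.6, 0.3], [-0.2, 0.2], [-0.1, -0.0], [0.7, 0.5], [0.7, 0.4], [-0.8, 1.1], [-0.2, 0.0], [1.0, -0.7], [0.4, 0.2], [-0.7, 0.6], [-0.5, -0.7], [0.6, -1.1], [-0.3, 0.5], [0.6, 0.2], [-0.5, -0.9], [0.4, 0.3], [0.5, 1.2], [-0.7, 0.5], [-1.5, -0.0], [-0.7, -0.9], [0.2, -0.7], [0.1, 0.2], [-0.0, -0.3], [-0.7, -0.3], [-0.4, 0.9], [-0.7, 1.4], [-0.4, 0.6], [-0.7, 0.0]]
```

```bash
cat >> h.py <<'E'
def D(psi):
    c,s=np.cos(psi),np.sin(psi); return np.array([[c,0,-s],[s,0,c],[0,-1,0]])
CASE=np.array([.5938,.0568]); CY=.0068
def cw(x,y,z): 
    c,s=np.cos(CY),np.sin(CY); return np.array([CASE[0]+c*x-s*y,CASE[1]+s*x+c*y,z])
def wc(X):
    c,s=np.cos(CY),np.sin(CY); d=np.asarray(X)[:2]-CASE; return np.array([c*d[0]+s*d[1],-s*d[0]+c*d[1]])
def st():
    s=sense(); print('t',round(float(s['time_s']),2),'p',np.round(s['eef_pos'],4),'F',np.round(s['contact_force'],1),'w',round(float(s['grip_width']),4),'q',np.round(s['q'],0)); return s
E
python3 - <<'E'
from h import *
t=cv2.imread('pics/top0.png').astype(int)
m=((t[...,2]-t[...,0])>25); m[:160]=0;m[198:]=0;m[:,:215]=0;m[:,240:]=0
ys,xs=np.nonzero(m); print(len(xs),xs.mean(),ys.mean(),np.percentile(xs,[5,95]))
print('jaw bar centre case',wc(onplane('top',(xs.mean(),ys.mean()),.022)))
s=.5
for nm,p in(('mark',(130,192)),('other',(203,262))):
    uv=(np.array(p)+.5)/5-.5+[120,140]; print(nm,wc(onplane('top',uv,.096)))
# reachability
q=inverse_kinematics(cw(-.025,.19,.084),D(CY+np.radians(225))); print(q)
q=inverse_kinematics(cw(-.025,.19,.084),D(CY)); print(q)
st()
E
```

```text
45 226.44444444444446 177.55555555555554 [226. 227.]
jaw bar centre case [ 0.00204695 -0.00500768]
mark [-0.00715244  0.2049346 ]
other [-0.04763041  0.16607646]
[ 41.54567958  23.59098301 -17.84816514   0.         -48.56085185
  93.84393172]
[  41.54567958   23.59098301  -17.84816514    0.          -48.56085185
 -131.15606828]
t 0.1 p [ 0.1791 -0.6504  0.2444] F [-0.1 -0.3 -0.1] w 0.0853 q [-58.  21.   1.  -0. -70. -17.]
```

The knob reads about 3.86 (jaw about 0.098). Now picking up the pry tool.

```bash
python3 - <<'E'
from h import *
yaw=-.102; o=np.array([.4427,-.1717]); g=o+.018*np.array([np.cos(yaw),np.sin(yaw)])
print(g)
movep([g[0],g[1],.12],D(yaw)); st()
shot('top','t1'); shot('side','s1')
move_linear([g[0],g[1],.020]); st()
clamp(); st()
move_linear([g[0],g[1],.09]); st()
shot('side','s2',(200,60,330,220),4)
E
```

```text
[ 0.46060645 -0.17353282]
t 2.14 p [ 0.4607 -0.174   0.1201] F [-0.1  0.   0.3] w 0.0854 q [  2.  10. -32.   0. -48. -98.]
t 3.06 p [ 0.4611 -0.1737  0.0205] F [-0.6  0.6 -0.3] w 0.0855 q [  2.  19. -37.   0. -33. -98.]
t 3.67 p [ 0.4609 -0.1736  0.0205] F [-1.7  0.2  4.5] w 0.0186 q [  2.  19. -37.   0. -33. -98.]
t 4.29 p [ 0.4601 -0.1734  0.0895] F [-1.2  0.  -2.1] w 0.0186 q [  2.  13. -34.  -0. -43. -98.]
```

View pics/t1.png

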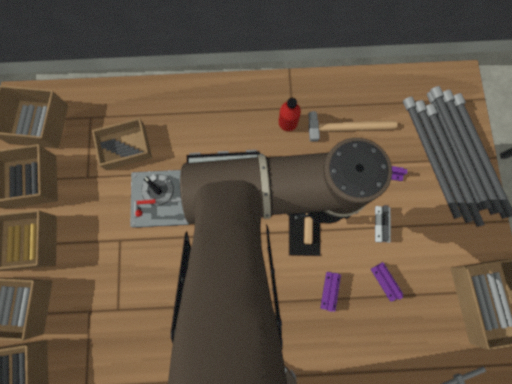

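View pics/s2.png

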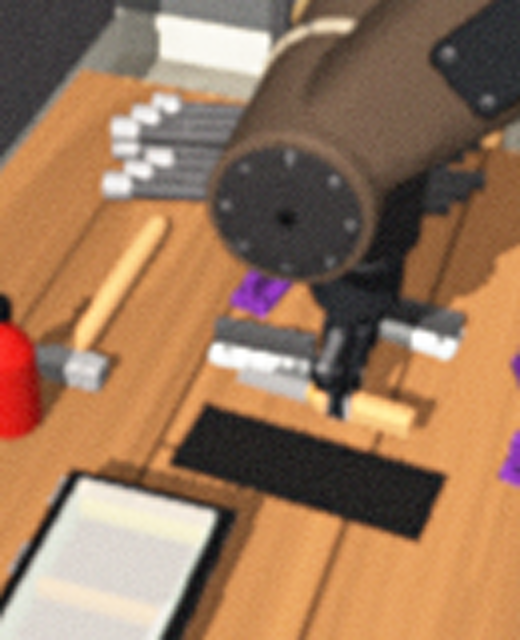

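The pry tool is gripped and lifted, and the uncovered area shows no further T-bars. Moving to the slot.

```bash
python3 - <<'E'
from h import *
R=D(CY)
p0=cw(-.193,0,.12)
print(inverse_kinematics(p0,R), inverse_kinematics(cw(-.193,0,.0545),R))
s=sense()
move_linear([.43,-.10,.13],R,rate=.2)
move_linear(p0,R,rate=.2); st()
move_linear(cw(-.193,0,.0545)); st()
shot('side','s3',(170,150,330,270),5)
shot('top','t3')
for P in((-.096,0,.047),(-.083,0,.052)): print(proj('side',cw(*P)))
E
```

```text
[  36.17730835    2.04967542  -41.72250869    0.          -46.22781589
 -125.78769704] [ 3.61773083e+01  8.64117365e+00 -4.63614445e+01 -2.54444375e-14
 -3.49973818e+01 -1.25787697e+02]
t 5.88 p [0.4007 0.0548 0.1197] F [0.4 1.2 0.3] w 0.0187 q [  36.    2.  -42.   -0.  -46. -126.]
t 6.46 p [0.4011 0.055  0.0547] F [-0.7 -1.1 -0.5] w 0.0185 q [  36.    9.  -46.    0.  -35. -126.]
[252.99147775 212.49034436]
[249.07842277 210.43259029]
```

View pics/s3.png

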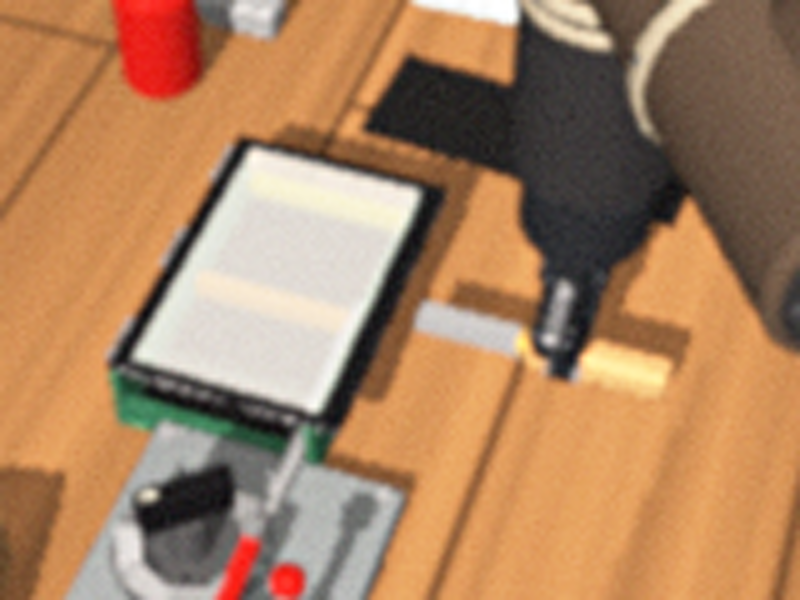

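The blade tip shows at about (253.5,213), which matches the prediction of (253,212.5). Inserting and lifting.

```bash
python3 - <<'E'
from h import *
for x in(-.185,-.178,-.171,-.168):
    move_linear(cw(x,0,.0545),rate=.05); st()
shot('side','s4',(170,150,330,270),5)
E
```

```text
t 6.87 p [0.4094 0.0558 0.0549] F [-1.3 -0.  -1.4] w 0.0183 q [  35.    9.  -45.    0.  -35. -125.]
t 7.16 p [0.4161 0.0557 0.0545] F [ 0.  -0.4 -1.1] w 0.0186 q [  35.   10.  -45.    0.  -35. -124.]
t 7.45 p [0.4231 0.0557 0.0544] F [-0.7  0.8 -0.4] w 0.0185 q [  34.   11.  -44.    0.  -36. -124.]
t 7.7 p [0.4259 0.0557 0.0545] F [-0.  -0.8 -2. ] w 0.0184 q [  34.   11.  -43.    0.  -36. -124.]
```

View pics/s4.png

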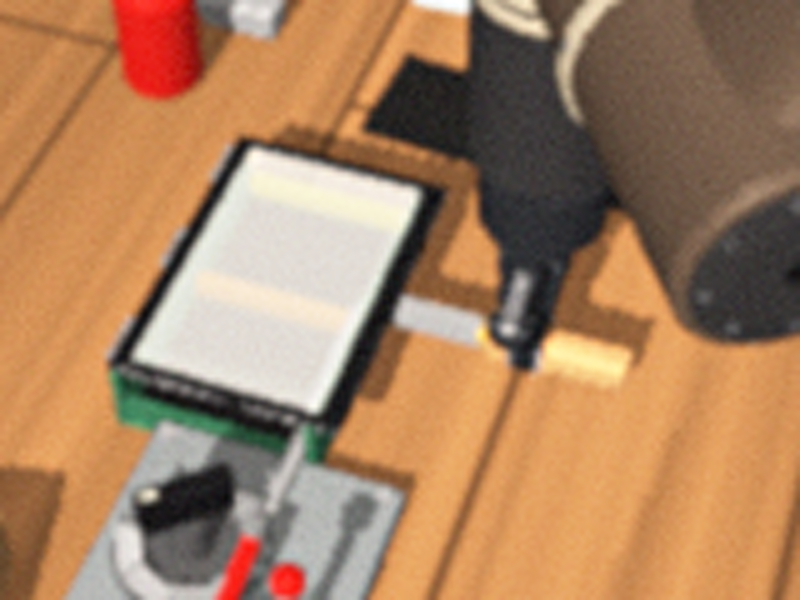

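```bash
cat >> h.py <<'E'
def lidtip(th,r,off=0):
    # point at radius r on underside, in case (x,z); off = extra along lid-up normal
    return .067-r*np.cos(th)+off*np.sin(th), .052+r*np.sin(th)+off*np.cos(th)
E
python3 - <<'E'
from h import *
for th in np.arange(.05,.46,.08):
    x,z=lidtip(th,.137); move_linear(cw(x-.097,0,z+.0075),rate=.06); st()
dwell(.1)
shot('side','s5',(170,130,330,250),5)
E
```

```text
t 8.1 p [0.4272 0.0558 0.0667] F [-0.5  0.2 -0.9] w 0.0187 q [  34.   10.  -42.    0.  -38. -123.]
t 8.43 p [0.4283 0.0559 0.0775] F [-0.   0.2 -1.4] w 0.0186 q [  34.    9.  -42.    0.  -40. -123.]
t 8.77 p [0.4301 0.0559 0.0883] F [ 0.7  0.4 -0.9] w 0.0182 q [  34.    8.  -41.    0.  -41. -123.]
t 9.1 p [0.4329 0.0559 0.0989] F [-0.5  1.  -0.6] w 0.0188 q [  33.    7.  -40.    0.  -43. -123.]
t 9.43 p [0.4365 0.0559 0.1094] F [-0.6  0.3 -1.2] w 0.0181 q [  33.    6.  -39.    0.  -45. -123.]
t 9.77 p [0.441  0.056  0.1195] F [ 0.1  0.  -1.6] w 0.0184 q [  33.    6.  -37.    0.  -47. -122.]
```

View pics/s5.png

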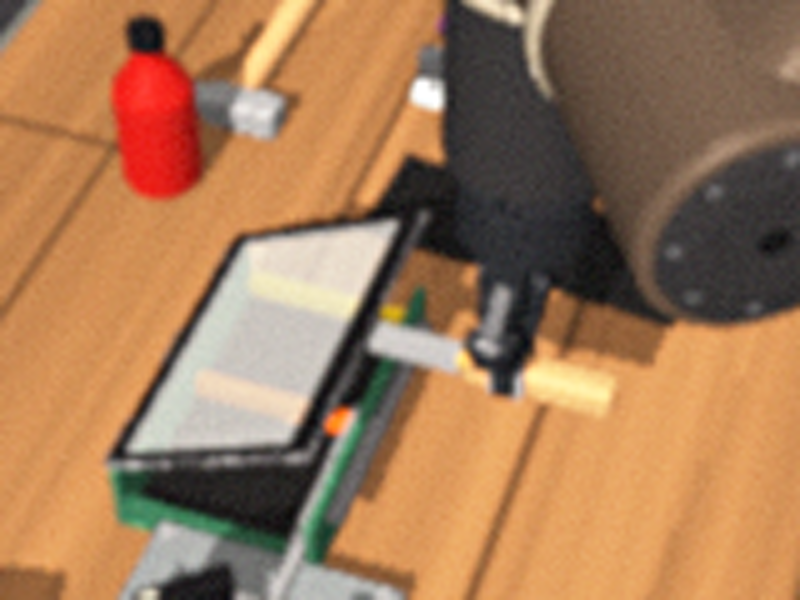

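The lid is rising on the blade, to about 0.4 rad. Continuing the arc until it is open.

```bash
python3 - <<'E'
from h import *
for th in [.6,.75,.9,1.05,1.2,1.35,1.45,1.52]:
    x,z=lidtip(th,.137-.02*(th-.45)); move_linear(cw(x-.097,0,z+.0075),rate=.09)
    st()
dwell(.1)
im=shot('side','s6',(170,100,330,220),5); shot('top','t6')
E
```

```text
t 10.29 p [0.4537 0.056  0.1353] F [-0.2  0.  -2.2] w 0.0186 q [  32.    6.  -35.    0.  -49. -121.]
t 10.67 p [0.4682 0.056  0.1487] F [ 0.2 -1.4 -1. ] w 0.0185 q [  31.    6.  -32.   -0.  -51. -120.]
t 11.03 p [0.4843 0.0561 0.1596] F [-0.2 -0.2 -1.8] w 0.0185 q [  30.    7.  -29.   -0.  -53. -119.]
t 11.4 p [0.5017 0.0562 0.1677] F [ 0.6 -0.3 -1.9] w 0.0183 q [  29.    8.  -27.   -0.  -55. -118.]
t 11.76 p [0.5196 0.0564 0.173 ] F [ 0.3 -0.2 -1.3] w 0.0185 q [  28.   10.  -24.   -0.  -56. -117.]
t 12.11 p [0.5378 0.0565 0.1754] F [ 0.1 -0.3 -1.7] w 0.0185 q [  27.   11.  -22.   -0.  -57. -116.]
t 12.39 p [0.5498 0.0565 0.1755] F [-0.2 -0.5 -1.4] w 0.0188 q [  26.   12.  -20.   -0.  -57. -116.]
t 12.64 p [0.558  0.0566 0.1748] F [-0.3  0.8 -1.4] w 0.0186 q [  26.   13.  -20.   -0.  -57. -115.]
```

View pics/s6.png

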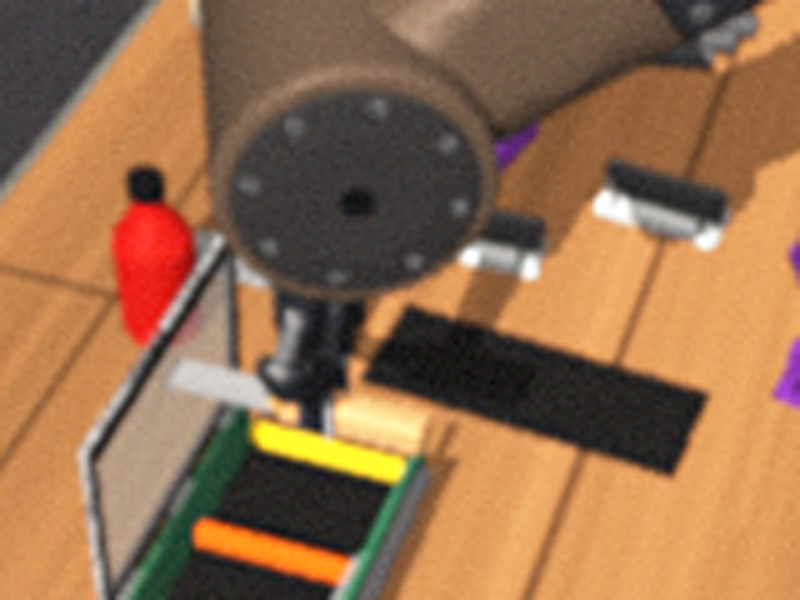

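The cover stands open at about 1.5 rad. Returning the pry tool to the mat.

```bash
python3 - <<'E'
from h import *
R=D(-.07); g=np.array([.484+.005,-.166])
move_linear(cw(-.13,0,.175),rate=.25)
movep([g[0],g[1],.13],R); st()
move_linear([g[0],g[1],.024],rate=.15); st()
move_linear([g[0],g[1],.021],rate=.03); st()
gripper_open(); st()
move_linear([g[0],g[1],.13],rate=.25)
# next: to pawl pre-position above
movep(cw(-.100,.19,.16),D(CY)); clamp(); st()
shot('side','s7',(150,80,350,230),4); shot('top','t7')
E
```

```text
t 14.28 p [ 0.4894 -0.1664  0.1296] F [-0.2  1.1 -0.5] w 0.0189 q [  3.  12. -28.   0. -50. -97.]
t 15.13 p [ 0.4898 -0.1656  0.0247] F [-0.2  0.1 -0.6] w 0.0187 q [  3.  21. -34.   0. -35. -97.]
t 15.38 p [ 0.4893 -0.166   0.0215] F [-0.6  0.5 -1.7] w 0.0185 q [  3.  21. -34.   0. -35. -97.]
t 16.04 p [ 0.489 -0.166  0.021] F [ 0.7 -0.2  0.2] w 0.085 q [  3.  21. -34.  -0. -35. -97.]
t 18.92 p [0.4925 0.2461 0.16  ] F [ 0.2  0.  -0.4] w 0.0 q [  47.   13.  -22.    0.  -55. -137.]
```

View pics/s7.png

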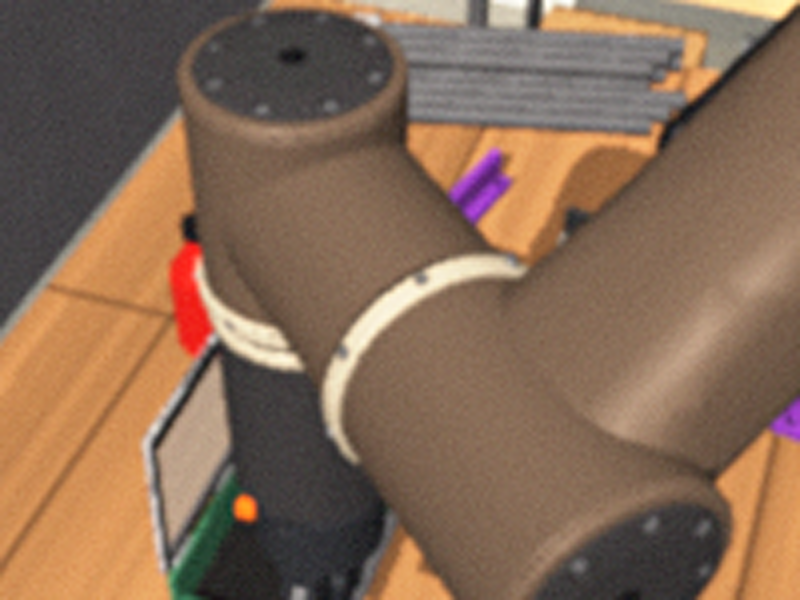

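View pics/t7.png

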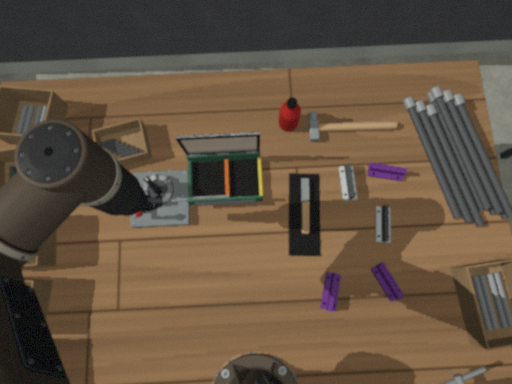

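The pry lies on the mat, centred at about (306,205). The whole bench is visible and shows only two silver bars, at (347,182) and (383,223). Now flipping the pawl.

```bash
python3 - <<'E'
from h import *
move_linear(cw(-.100,.183,.16)); move_linear(cw(-.100,.183,.080)); st()
for y in(.20,.21,.22,.23,.24,.248,.253):
    move_linear(cw(-.100,y,.080),rate=.08); st()
dwell(.2)
move_linear(cw(-.100,.22,.080)); move_linear(cw(-.100,.20,.17),rate=.25)
movep([.489,-.05,.25],D(0))
shot('side','s8',(150,160,290,310),5); shot('top','t8',(120,130,270,240),5); st()
E
```

```text
t 19.95 p [0.493  0.2395 0.0805] F [ 0.1  0.2 -0.2] w 0.0004 q [  46.   18.  -27.    0.  -44. -136.]
t 20.32 p [0.4926 0.257  0.0805] F [ 0.5 -0.5  0.4] w 0.0004 q [  48.   19.  -26.   -0.  -45. -137.]
t 20.59 p [0.4924 0.2664 0.08  ] F [ 0.2 -0.9 -1.1] w 0.0001 q [  48.   19.  -26.   -0.  -45. -138.]
t 20.87 p [0.4923 0.2763 0.0799] F [ 0.2 -0.  -0.2] w 0.0001 q [  49.   20.  -25.   -0.  -45. -139.]
t 21.14 p [0.4922 0.2864 0.08  ] F [-0.2 -0.3  0.1] w 0.0003 q [  50.   20.  -25.   -0.  -45. -139.]
t 21.42 p [0.4922 0.2965 0.08  ] F [ 0.1 -0.4 -0.2] w -0.0 q [  51.   20.  -24.   -0.  -46. -140.]
t 21.67 p [0.4921 0.3044 0.08  ] F [ 0.  -0.1  0.1] w 0.0002 q [  51.   21.  -23.   -0.  -46. -141.]
t 21.92 p [0.4916 0.3073 0.0799] F [ 0.3 -7.   4.1] w 0.0003 q [  51.   21.  -23.    0.  -46. -141.]
t 24.31 p [ 0.4892 -0.049   0.2494] F [0.5 0.  0.1] w 0.0001 q [  17.    3.  -21.   -0.  -66. -107.]
```

View pics/s8.png

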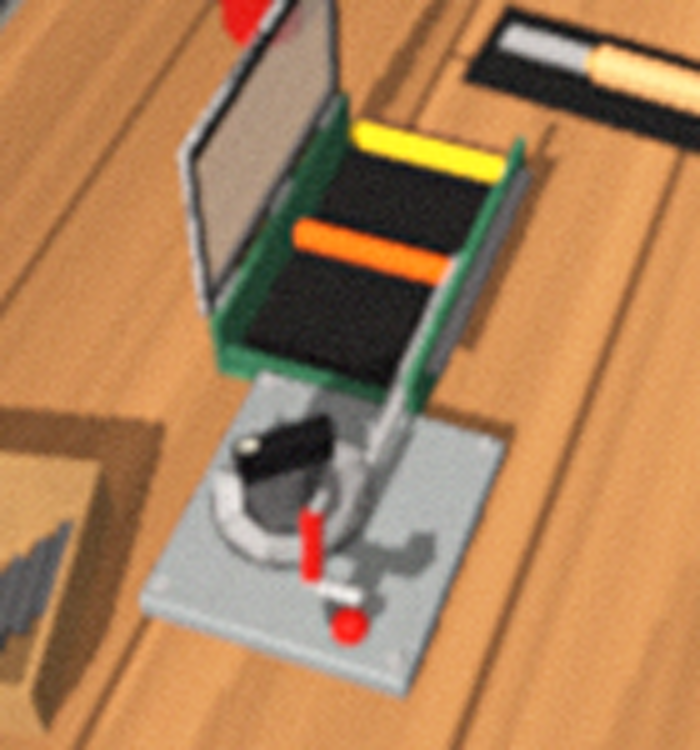

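View pics/t8.png

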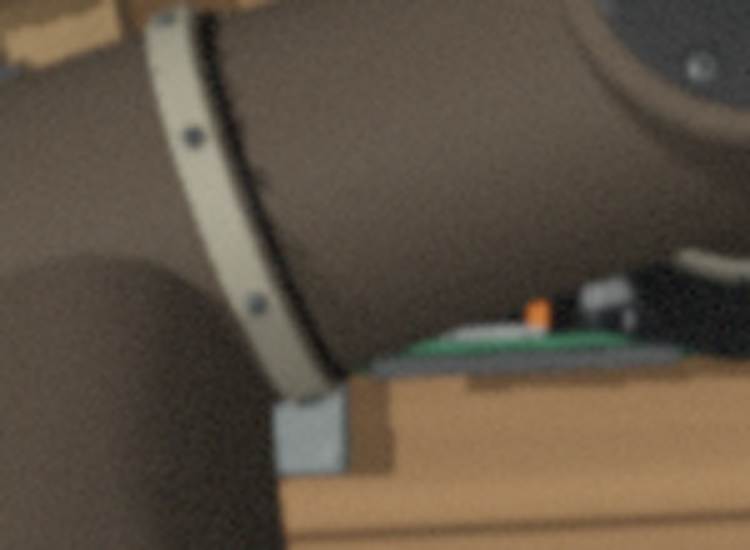

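The side view shows the pawl freed: ball at about (220,285), arm upright. Next I grip the knob with the gripper yawed 25° off, so the open fingers clear the upright arm, and wind back.

```bash
python3 - <<'E'
from h import *
gripper_open()
psi=CY+np.radians(196)
print(inverse_kinematics(cw(-.025,.19,.2),D(psi)))
movep(cw(-.025,.19,.2),D(psi)); st()
move_linear(cw(-.025,.19,.086)); st()
clamp(); s=st(); R=s['tool_rot']; print(np.degrees(np.arctan2(R[1,0],R[0,0])))
for a in(165,120,75,30,0,-3):
    move_linear(cw(-.025,.19,.086),D(CY+np.radians(a)),rate=.15); s=st(); print(a,np.round(s['wrist_torque'],2),round(float(s['q'][5]),1))
E
```

```text
[ 41.54567958  17.13612794 -10.40941025   0.         -62.4544618
  64.84393172]
t 27.63 p [0.5676 0.2464 0.2001] F [-0.6 -0.6 -1.2] w 0.0855 q [ 42.  17. -10.   0. -62.  65.]
t 28.54 p [0.5681 0.247  0.0868] F [-0.   1.  -0.8] w 0.0852 q [ 42.  23. -18.   0. -49.  65.]
t 29.19 p [0.5688 0.2487 0.0871] F [-0.5  5.4  2.6] w 0.0126 q [ 42.  23. -18.  -0. -49.  65.]
-163.5623979995005
t 29.88 p [0.5688 0.2487 0.0871] F [0.3 5.6 1.1] w 0.013 q [ 42.  23. -18.  -0. -49.  34.]
165 [ 1.98 -0.05 -0.04] 33.8
t 30.82 p [0.5688 0.2487 0.0871] F [-0.6  5.4  1.9] w 0.0128 q [ 42.  23. -18.  -0. -49. -11.]
120 [ 1.98 -0.04 -0.06] -11.2
t 31.75 p [0.5687 0.2487 0.0871] F [0.8 5.4 2.3] w 0.0127 q [ 42.  23. -18.  -0. -49. -56.]
75 [ 1.98  0.09 -0.08] -56.2
t 32.68 p [0.5686 0.2487 0.0871] F [-0.5  6.8  2.8] w 0.0129 q [  42.   23.  -18.   -0.  -49. -101.]
30 [ 1.95  0.24 -0.06] -101.2
t 33.36 p [0.5686 0.2487 0.0871] F [0.2 6.2 2.8] w 0.0126 q [  42.   23.  -18.   -0.  -49. -131.]
0 [ 2.03  0.28 -0.01] -131.2
t 33.61 p [0.5686 0.2487 0.0871] F [-0.3  6.2  2.2] w 0.013 q [  42.   23.  -18.    0.  -49. -134.]
-3 [2.   0.3  1.28] -134.1
```

Torque at -3° shows the knob is on its stop. Releasing, then re-engaging the pawl.

```bash
sed -i 's/CASE=np.array(.*; CY/CASE=np.array([.5938,.0580]); CY/' h.py; python3 - <<'E'
from h import *
p=cw(-.025,.19,.087)
move_linear(p,D(CY+np.radians(0)),rate=.1); st()
gripper_open(); move_linear(cw(-.025,.19,.17),rate=.25); st()
movep([.52,-.12,.25],D(0)); clamp()
shot('side','s9',(150,160,290,310),5); shot('top','t9'); st()
E
```

```text
t 33.86 p [0.5685 0.2488 0.0871] F [ 5.1  3.2 -3.8] w 0.0127 q [  42.   23.  -18.    0.  -49. -131.]
t 35.04 p [0.5678 0.2481 0.1713] F [ 0.8 -0.3 -1.1] w 0.0858 q [  42.   19.  -12.   -0.  -59. -131.]
t 37.33 p [ 0.52 -0.12  0.25] F [ 0.1  0.2 -0.1] w -0.0 q [  8.   7. -17.   0. -66. -98.]
```

View pics/s9.png

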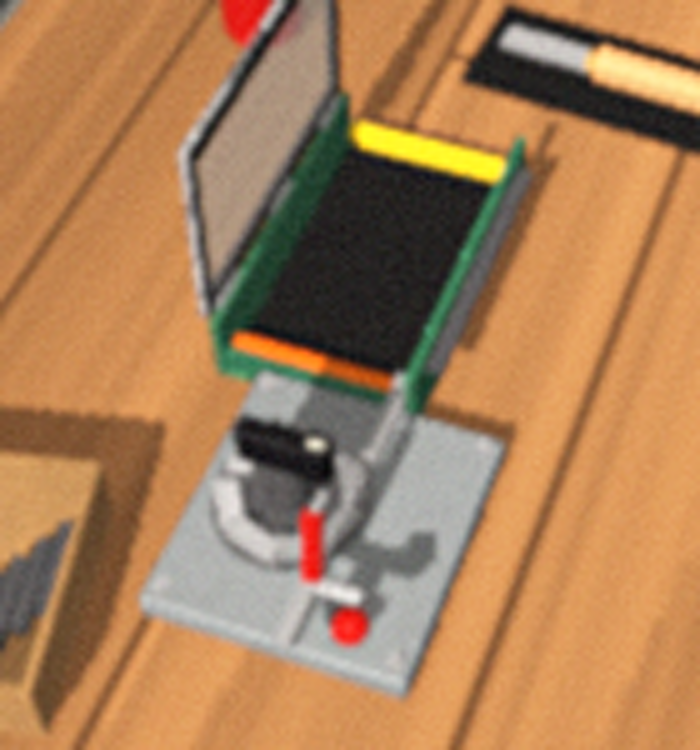

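```bash
python3 - <<'E'
from h import *
movep(cw(-.100,.318,.17),D(CY)); move_linear(cw(-.100,.318,.080)); st()
for y in(.29,.27,.26,.254):
    move_linear(cw(-.100,y,.080),rate=.09); s=st()
dwell(.2)
move_linear(cw(-.100,.30,.080)); move_linear(cw(-.100,.30,.17),rate=.25)
gripper_open()
movep([.52,-.14,.25],D(0))
shot('side','s10',(150,160,290,310),5); shot('top','t10'); st()
E
```

```text
t 39.9 p [0.4923 0.3755 0.0808] F [0.2 0.  0.2] w -0.0 q [  55.   24.  -18.    0.  -48. -145.]
t 40.36 p [0.4919 0.3465 0.0807] F [0.9 0.8 0.4] w -0.0001 q [  54.   22.  -20.   -0.  -47. -143.]
t 40.73 p [0.4919 0.3265 0.0798] F [0.1 0.7 0.8] w -0.0001 q [  53.   22.  -22.    0.  -47. -142.]
t 40.99 p [0.492  0.3171 0.0799] F [ 1.  -0.2 -0.1] w -0.0 q [  52.   21.  -22.   -0.  -46. -142.]
t 41.24 p [0.492  0.3112 0.08  ] F [ 0.7 -0.9 -0.5] w -0.0001 q [  52.   21.  -23.   -0.  -46. -141.]
t 45.12 p [ 0.5203 -0.1392  0.2497] F [-0.4 -0.4 -0.8] w 0.0854 q [  6.   8. -16.  -0. -66. -96.]
```

View pics/s10.png

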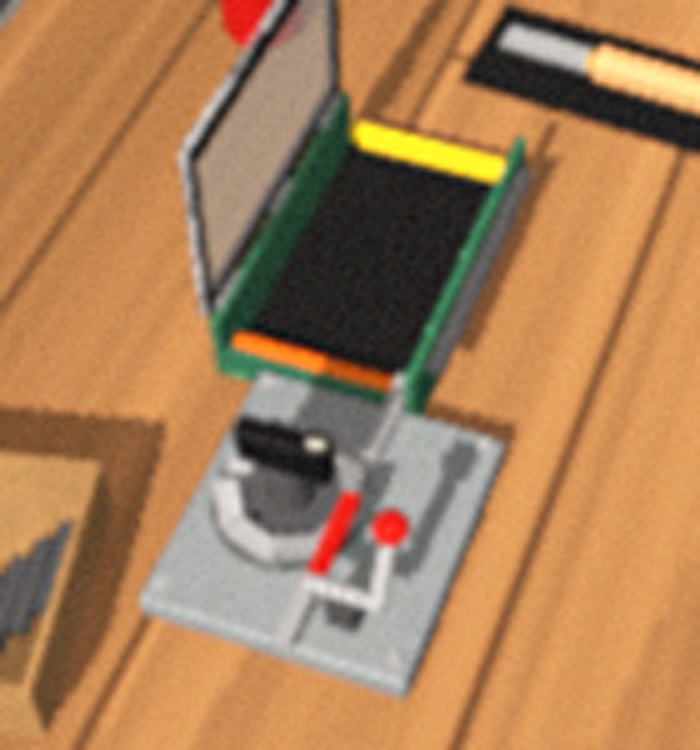

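View pics/t10.png

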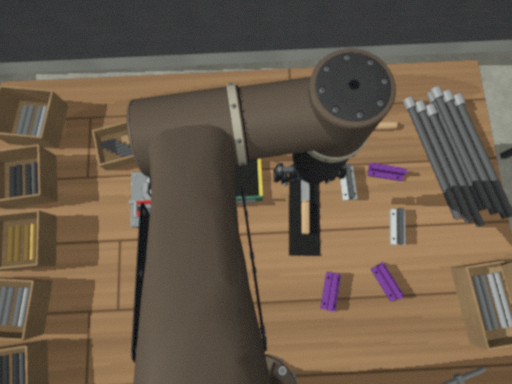

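The pawl is engaged. Bar B has been knocked from (383,223) to (397,226), so I'll remeasure both.

```bash
python3 - <<'E'
from h import *
movep([.45,.05,.3],D(0))
t=shot('top','t11'); s=shot('side','s11')
a=[]
for im,b in((t,(330,158,364,206)),(t,(378,198,418,246))):
    a.append(cv2.resize(im[b[1]:b[3],b[0]:b[2]],None,fx=10,fy=10,interpolation=cv2.INTER_CUBIC))
cv2.imwrite('pics/bz2.png',np.hstack(a))
E
```

```text
(no output)
```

View pics/bz2.png

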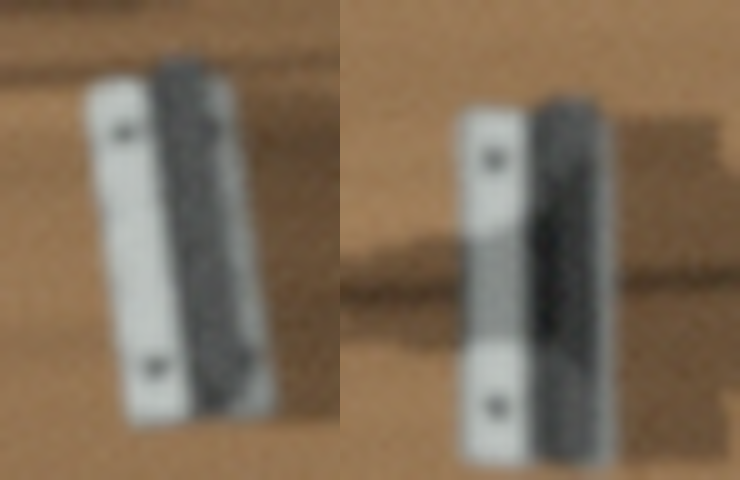

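View pics/t11.png

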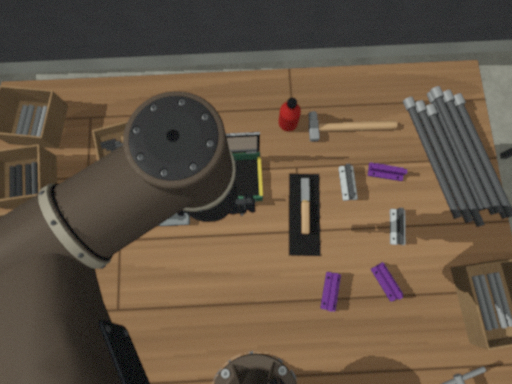

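```bash
python3 - <<'E'
from m0 import *
base=[(.05,.02,.012),(.05,-.02,.012),(-.05,-.02,.012),(-.05,.02,.012)]
B=cc((378,198),10,[(120,105),(270,105),(275,465),(125,465)])
print('B',fitp('top',base,B,[.5,-.3,0]))
print('purple end',onplane('top',(368.5,166),.012),onplane('top',(368.5,177),.012))
a=.0245; A=np.array([.5665,-.2978]); d=np.array([np.cos(a),np.sin(a)])
off=-.012
g=A+off*d+np.array([0,.003])
movep([g[0],g[1],.12],D(a)); move_linear([g[0],g[1],.031]); st()
clamp(); st()
move_linear([g[0],g[1],.14]); st()
shot('side','s12',(200,60,330,220),4)
E
```

```text
B (array([ 0.43418065, -0.42407569, -0.10537372]), [[0.3, -0.0], [-0.6, 0.8], [-0.1, 0.0], [0.5, -0.8]])
purple end [ 0.61307351 -0.36286786  0.012     ] [ 0.5800084  -0.35912133  0.012     ]
t 48.3 p [ 0.5554 -0.2949  0.032 ] F [ 0.6 -1.  -0.4] w 0.0852 q [-10.  28. -19.   0. -43. -78.]
t 48.97 p [ 0.5547 -0.2953  0.0315] F [-0.9  0.2  5.2] w 0.0105 q [-10.  28. -19.   0. -43. -78.]
t 49.84 p [ 0.5537 -0.2947  0.1388] F [-0.5  0.5 -4.1] w 0.0104 q [-10.  21. -13.  -0. -56. -78.]
```

View pics/s12.png

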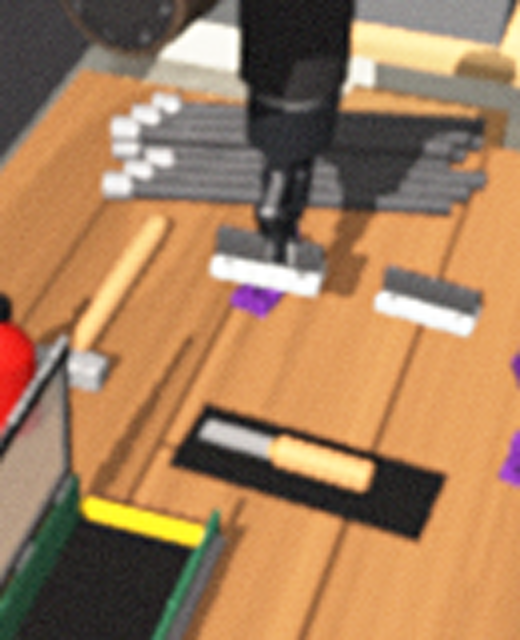

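```bash
python3 - <<'E'
from h import *
R=D(CY)
p=lambda z:cw(-.0125,-.074,z)
move_linear(p(.14),R,rate=.25); st()
move_linear(p(.055)); move_linear(p(.0405),rate=.05); st()
gripper_open(); st()
move_linear(p(.14),rate=.2)
# bar B
a=-.108; B=np.array([.4342,-.4241]); 
movep([B[0],B[1],.14],D(a)); st()
shot('side','s13',(150,120,290,270),5); shot('top','t13')
E
```

```text
t 51.17 p [ 0.5815 -0.0169  0.1398] F [-0.9  0.2 -2.2] w 0.0108 q [  18.   17.  -19.    0.  -54. -107.]
t 52.33 p [ 0.5817 -0.0161  0.0403] F [-0.3  1.2 -2.9] w 0.0108 q [  18.   24.  -25.    0.  -41. -107.]
t 53.03 p [ 0.5818 -0.0161  0.0405] F [0.3 0.5 1.3] w 0.0852 q [  18.   24.  -25.    0.  -41. -107.]
t 55.28 p [ 0.4348 -0.4235  0.1399] F [-0.2  0.4  1.3] w 0.0858 q [-26.  19. -16.  -0. -55. -70.]
```

View pics/s13.png

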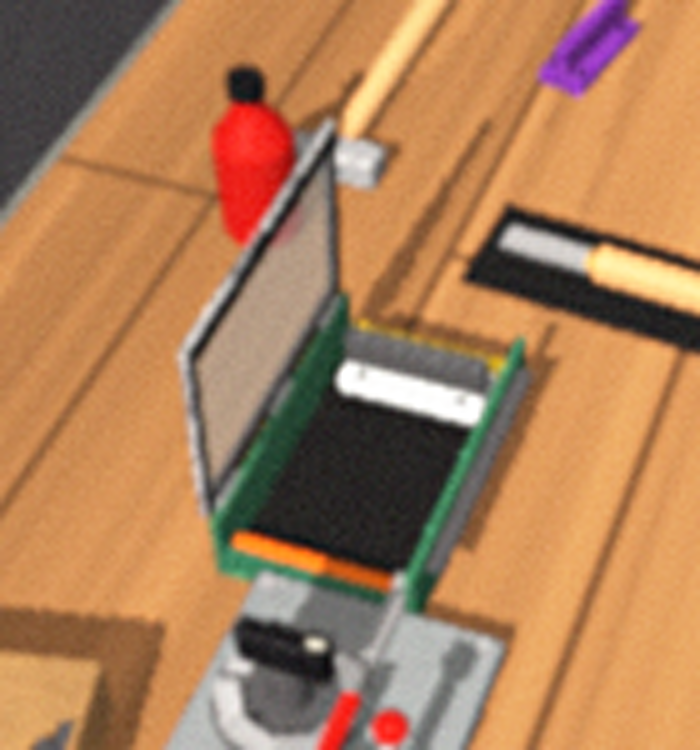

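View pics/t13.png

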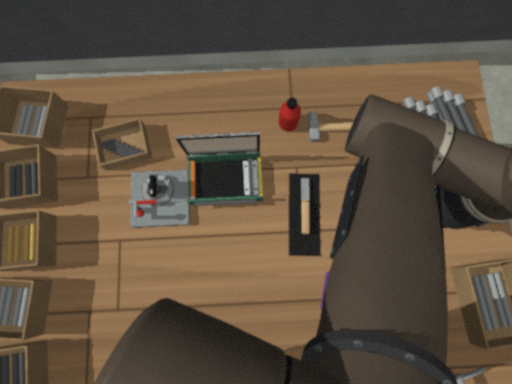

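Bar A lies flat in the tray against the yellow stop. Now bar B, placed at y=0.

```bash
python3 - <<'E'
from h import *
B=np.array([.4342,-.4241])
move_linear([B[0],B[1],.031]); st(); clamp(); st()
move_linear([B[0],B[1],.15],rate=.2); st()
shot('side','s14',(230,60,380,200),4)
R=D(CY); p=lambda z:cw(-.0005,-.002,z)
movep(p(.15),R); st()
shot('side','s14b',(150,120,290,270),5)
move_linear(p(.055)); move_linear(p(.0405),rate=.05); st()
gripper_open(); st()
move_linear(p(.15),rate=.2)
movep([.42,-.2,.28],D(0)); 
shot('side','s15',(150,120,290,270),5); shot('top','t15',(120,120,330,260),3.8)
E
```

```text
t 56.26 p [ 0.4348 -0.4243  0.0317] F [-0.8  0.7 -0.5] w 0.0853 q [-26.  26. -22.   0. -42. -70.]
t 56.92 p [ 0.4344 -0.4242  0.0314] F [-0.8  0.6  3.2] w 0.0109 q [-26.  26. -22.   0. -42. -70.]
t 57.67 p [ 0.4334 -0.4234  0.1486] F [ 0.4  0.2 -2.8] w 0.0107 q [-26.  19. -16.  -0. -56. -70.]
t 59.55 p [0.5933 0.055  0.1499] F [-0.1 -0.4 -2. ] w 0.011 q [  24.   18.  -17.    0.  -55. -114.]
t 60.83 p [0.5931 0.0559 0.0403] F [ 0.6 -0.3 -1.3] w 0.0109 q [  24.   25.  -23.    0.  -42. -114.]
t 61.53 p [0.5933 0.056  0.0405] F [0.7 0.4 0.4] w 0.0856 q [  24.   25.  -23.    0.  -42. -114.]
```

View pics/s15.png

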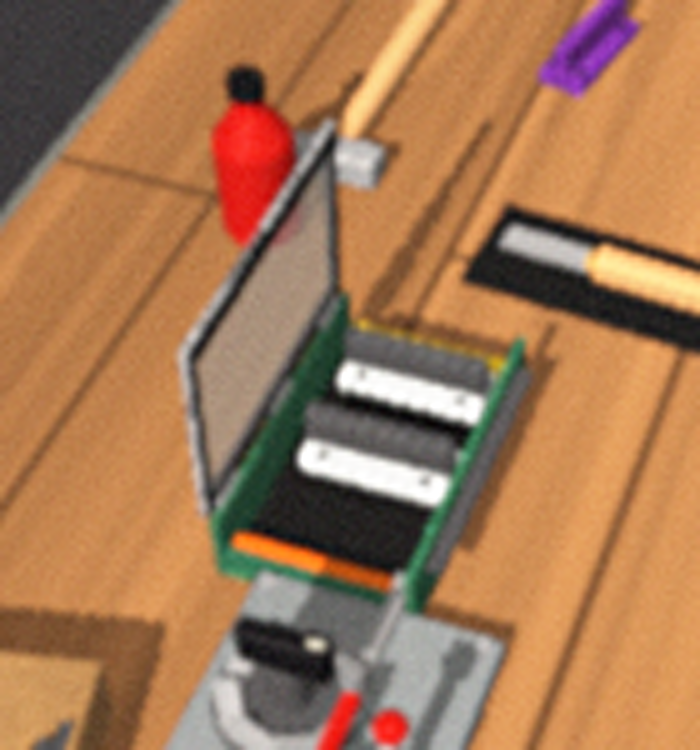

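View pics/t15.png

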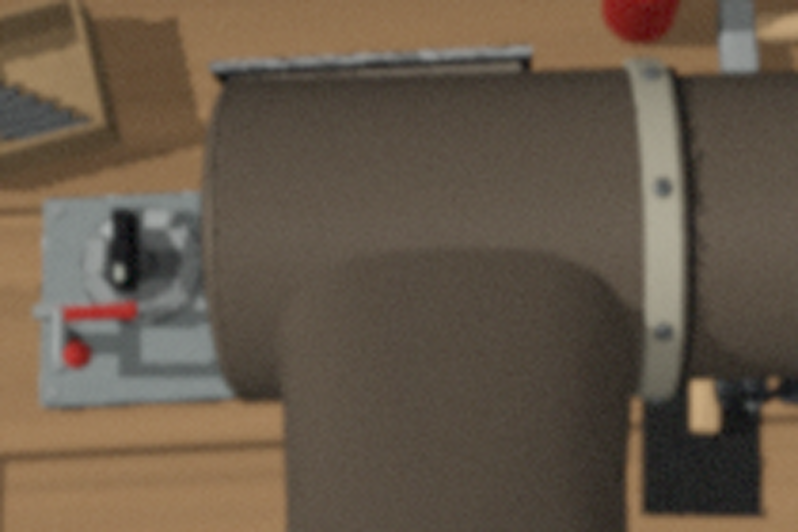

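Both bars are flat in the tray. Advancing the knob click by click.

```bash
python3 - <<'E'
from h import *
P=cw(-.025,.19,.087)
movep(cw(-.025,.19,.19),D(CY)); move_linear(P); st(); clamp(); st()
for a in(48,93,138,183,228,231,233):
    move_linear(P,D(CY+np.radians(a)),rate=.15); s=st(); print(a,np.round(s['wrist_torque'],2),round(float(s['q'][5]),1))
    if abs(s['wrist_torque'][2])>1: break
shot('side','s16',(150,120,290,270),5)
E
```

```text
t 66.18 p [0.5682 0.248  0.0879] F [ 0.5 -0.5  0. ] w 0.085 q [  42.   23.  -18.    0.  -49. -131.]
t 66.83 p [0.5676 0.2487 0.0875] F [-3.3  4.1  3.4] w 0.0129 q [  42.   23.  -18.   -0.  -49. -131.]
t 67.83 p [0.568  0.248  0.0874] F [ 0.2 -0.2  4.6] w 0.0128 q [ 42.  23. -18.   0. -49. -83.]
48 [ 0.21 -0.    0.08] -83.3
t 68.76 p [0.5686 0.2478 0.0874] F [ 5.5 -2.6  2.9] w 0.0127 q [ 42.  23. -18.   0. -49. -38.]
93 [-0.6  -2.08  0.03] -38.4
t 69.69 p [0.5694 0.2482 0.0875] F [ 8.5 -1.3 -0.4] w 0.0127 q [ 42.  23. -18.   0. -49.   7.]
138 [-0.36 -3.03  0.09] 6.6
t 70.62 p [0.5696 0.249  0.0875] F [ 8.5  1.  -0.6] w 0.0124 q [ 42.  23. -18.   0. -49.  52.]
183 [ 0.6  -3.08  0.12] 51.6
t 71.56 p [0.5692 0.2496 0.0875] F [6.1 4.5 0.4] w 0.0129 q [ 42.  23. -18.   0. -49.  97.]
228 [ 1.71 -1.99  0.09] 96.6
t 71.81 p [0.5692 0.2497 0.0875] F [6.  4.6 0.6] w 0.0127 q [ 42.  23. -18.   0. -49. 100.]
231 [ 1.82 -1.94  0.06] 99.6
t 72.06 p [0.5692 0.2497 0.0875] F [ 5.2  4.9 -0.1] w 0.0127 q [ 42.  23. -18.   0. -49. 102.]
233 [ 1.86 -1.92  0.04] 101.6
```

View pics/s16.png

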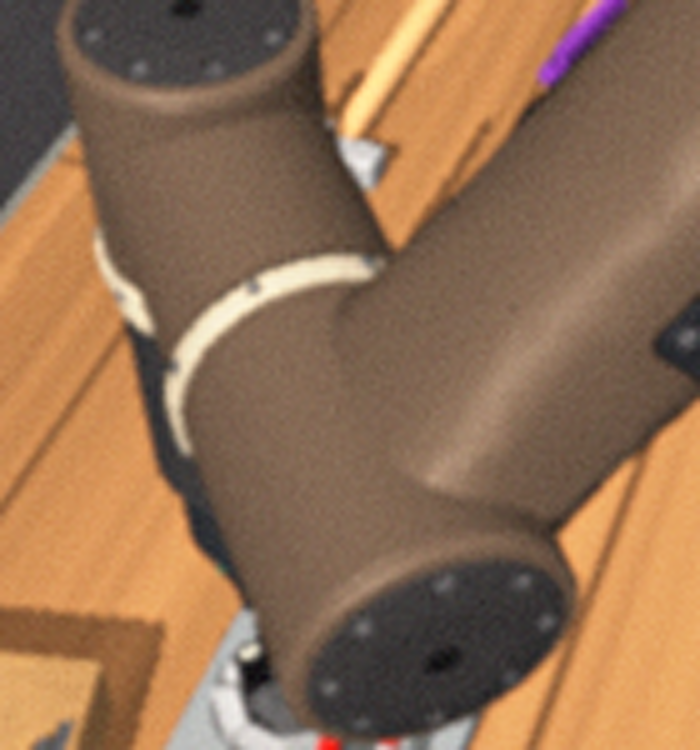

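```bash
python3 - <<'E'
from h import *
gripper_open(); st()
move_linear(cw(-.025,.19,.19),rate=.2)
movep([.45,-.2,.3],D(0)); clamp()
shot('side','s17',(150,120,290,270),5); st()
for th in(1.6,.8,0):
    print(inverse_kinematics(cw(.067-.125*np.cos(th)+.0055*np.sin(th)+.011,0,.0525+.125*np.sin(th)+.0055*np.cos(th)+.014),D(CY)))
print(inverse_kinematics(cw(.115,0,.26),D(CY)))
E
```

```text
t 72.81 p [0.5675 0.2478 0.087 ] F [ 0.4  0.4 -0.2] w 0.0851 q [ 42.  23. -18.  -0. -49. 102.]
t 77.09 p [ 0.45 -0.2   0.3 ] F [ 0.5 -0.2  0.5] w 0.0 q [ -1.   1. -17.  -0. -72. -89.]
[  21.21577515   23.31349762   -2.3386189     0.          -64.34788348
 -110.82616385]
[  24.54440909   16.69813107  -16.77997644    0.          -56.5218925
 -114.15479779]
[  26.4375793    19.02636968  -27.46469225    0.          -43.50893806
 -116.047968  ]
[  20.38564076   23.53191836    7.10922753    0.          -73.57730917
 -109.99602946]
```

View pics/s17.png

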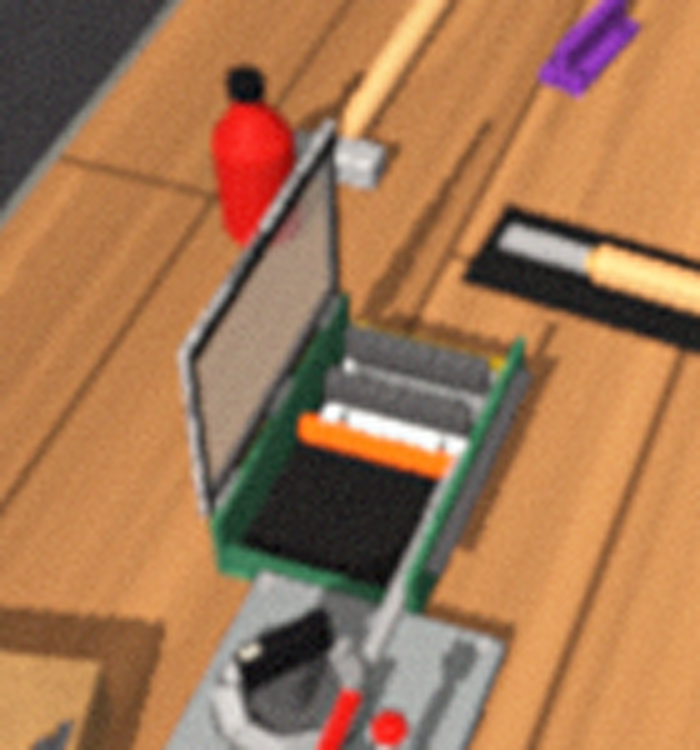

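The orange bar is up against the bars and the pawl is down on the teeth. Closing the cover.

```bash
python3 - <<'E'
from h import *
R=D(CY)
def tp(th,r=.125): return cw(.067-r*np.cos(th)+.0055*np.sin(th)+.011,0,.0525+r*np.sin(th)+.0055*np.cos(th)+.014)
movep(cw(.118,0,.27),R); st()
q=tp(1.62); move_linear([.712,q[1],q[2]],rate=.15); st()
for th in(1.6,1.45,1.3,1.1,.9,.7,.5,.3,.15,.05,0.0):
    move_linear(tp(th),rate=.1); s=st()
    if np.linalg.norm(s['contact_force'])>25: break
dwell(.1)
shot('side','s18',(150,120,290,270),5)
E
```

```text
t 78.47 p [0.7115 0.0577 0.2709] F [ 0.2  0.2 -0.5] w -0.0002 q [  20.   23.    8.    0.  -75. -110.]
t 79.15 p [0.7125 0.0581 0.1924] F [0.3 0.2 0.5] w 0.0001 q [  20.   26.    2.    0.  -66. -110.]
t 79.61 p [0.6815 0.0588 0.1927] F [ 0.9 -0.2 -0.4] w 0.0001 q [  21.   23.   -2.    0.  -64. -111.]
t 79.95 p [0.6625 0.0585 0.1915] F [ 0.5 -0.1  1. ] w 0.0002 q [  22.   22.   -5.    0.  -63. -111.]
t 80.29 p [0.6439 0.0584 0.1886] F [ 0.3  0.3 -0.5] w -0.0002 q [  22.   20.   -8.    0.  -62. -112.]
t 80.69 p [0.6204 0.0582 0.1806] F [ 0.2 -0.3  0.7] w 0.0002 q [  23.   18.  -11.    0.  -60. -113.]
t 81.09 p [0.5989 0.0581 0.1681] F [ 0.2  0.8 -0.7] w 0.0002 q [  24.   17.  -15.    0.  -58. -114.]
t 81.49 p [0.5802 0.0579 0.1515] F [ 0.5 -0.7  0.4] w 0.0 q [  25.   16.  -18.    0.  -55. -115.]
t 81.89 p [0.5651 0.0578 0.1315] F [0.3 0.2 0.3] w 0.0001 q [  26.   16.  -22.    0.  -52. -115.]
t 82.29 p [0.5543 0.0577 0.1089] F [ 0.1 -0.8  0.7] w -0.0005 q [  26.   17.  -24.    0.  -49. -116.]
t 82.63 p [0.5491 0.0576 0.0907] F [-0.9 -0.4  0.9] w -0.0003 q [  26.   18.  -26.    0.  -46. -116.]
t 82.91 p [0.5472 0.0576 0.0783] F [-1.4 -0.3  0. ] w 0.0001 q [  26.   19.  -27.    0.  -44. -116.]
t 83.16 p [0.5468 0.0577 0.072 ] F [-1.3 -0.3 -0.4] w -0.0002 q [  26.   19.  -27.    0.  -44. -116.]
```

View pics/s18.png

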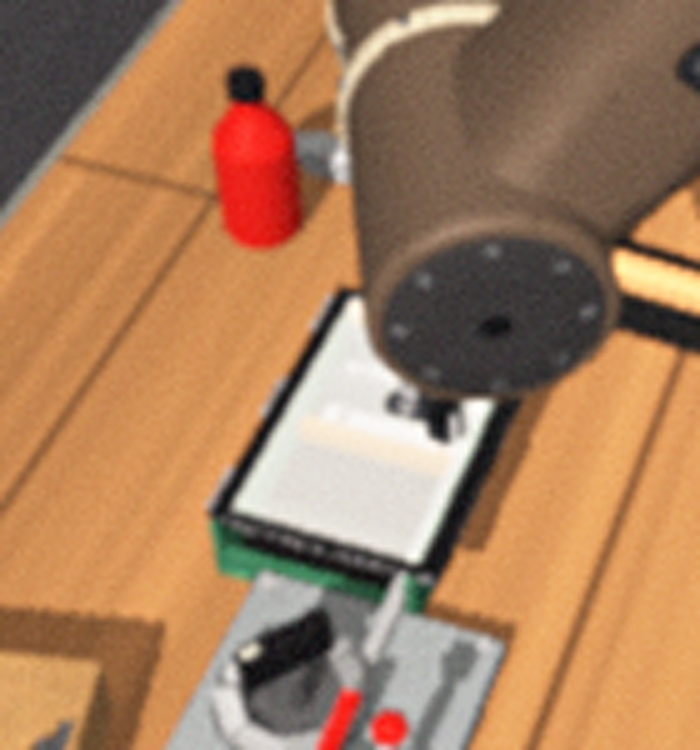

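The lid looks closed. Pressing down gently until there is contact, then backing off to verify.

```bash
python3 - <<'E'
from h import *
for z in(.071,.070,.069,.068,.067,.066):
    p=cw(-.05,0,z); move_linear(p,rate=.02); s=st()
    if s['contact_force'][2]>6: break
move_linear(cw(-.05,0,.15),rate=.2)
movep([.179,-.651,.245],D(np.radians(15.4))); dwell(.3)
shot('side','s19',(150,120,350,270),4); t=shot('top','t19'); save(t,'t19z',(120,130,330,265),3.8); st()
E
```

```text
t 83.62 p [0.5445 0.0579 0.0716] F [1.4 0.3 4.2] w -0.0001 q [  27.   19.  -28.    0.  -43. -116.]
t 83.87 p [0.5445 0.0579 0.0714] F [-2.2  0.2 13.7] w 0.0001 q [  27.   19.  -28.    0.  -43. -116.]
t 87.64 p [ 0.1792 -0.6509  0.245 ] F [-0.5 -0.2 -0. ] w 0.0006 q [-58.  21.   1.  -0. -70. -16.]
```

View pics/s19.png

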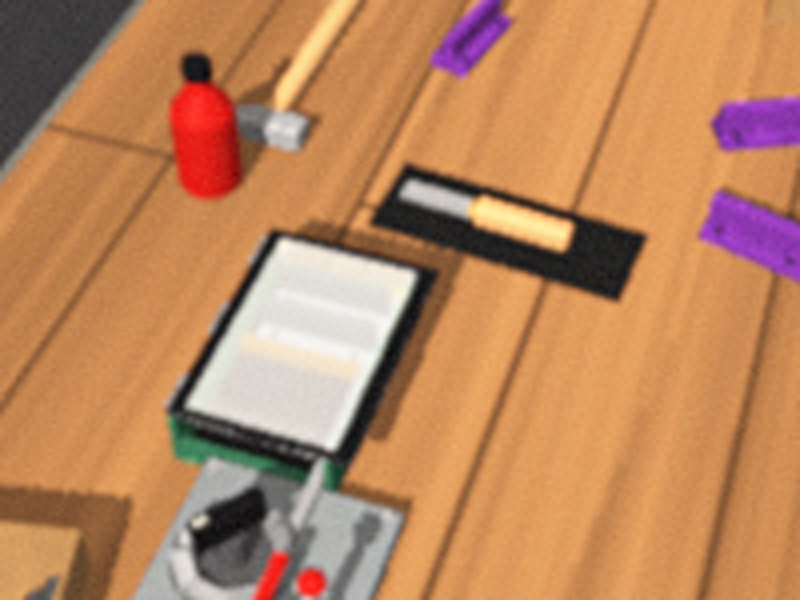

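View pics/t19z.png

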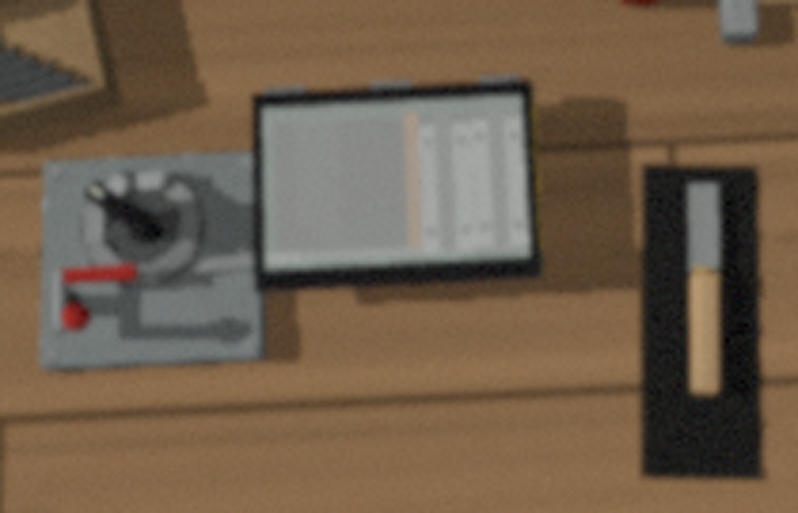

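```bash
python3 - <<'E'
from h import *
for f in('top0','t19'):
    t=cv2.imread(f'pics/{f}.png').astype(int)
    m=((t[...,2]-t[...,0])>22); m[:163]=0;m[195:]=0;m[:,:205]=0;m[:,245:]=0
    ys,xs=np.nonzero(m); print(f,len(xs),xs.mean(),wc(onplane('top',(xs.mean(),ys.mean()),.022)))
t=cv2.imread('pics/t19.png'); save(t,'zz0',(185,145,265,210),9)
# expected px of things
for nm,P in dict(jaw5face=(0,.0875-.1,.022),ribA=(0,-.0775,.048),ribB=(0,-.0335,.048)).items(): print(nm,proj('top',cw(*P)))
E
```

```text
top0 75 226.48 [ 0.00114939 -0.00627584]
t19 61 228.31147540983608 [ 0.00149023 -0.01155425]
jaw5face [228.66090417 178.1227356 ]
ribA [251.11488256 174.49626708]
ribB [235.44320765 175.34360677]
```

View pics/zz0.png

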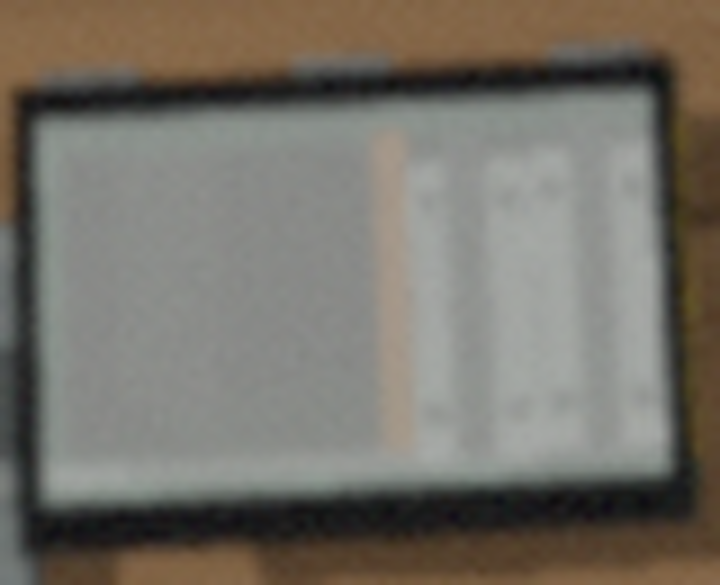

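```bash
python3 - <<'E'
from h import *
job_done(); 
try: st()
except Exception as e: print(e)
E
```

```text
the job is handed in; nothing more can be done
the job is handed in; nothing more can be done
```

I packed both T-bars into the case and handed the job in at about 88 s of robot time. The run gave no verdict.

**What I did**
- I levered the cover open with the pry blade, swung it fully open, and put the tool back on its mat.
- I flipped the pawl off, wound the knob back to its stop, and flipped the pawl onto the teeth again.
- I laid the two T-bars flat in the tray. There were only two, and one had been knocked aside earlier, so I measured it again before picking it up.
- I turned the knob forward 5 clicks until the retaining bar met the T-bars, then closed the cover and pressed it shut.

**Last checks**
- **T-bars:** they sit at about y = -77.5 and -37 mm, side by side with no visible gap.
- **Retaining bar:** it reads about 0.104 m, right against the second T-bar. I felt no torque rise when it got there, so this rests on the pictures.
- **Pawl and cover:** the pawl looks down on the teeth. The cover looks closed and pushed back with 14 N when pressed.
- **Pry tool and other items:** the pry tool lies flat on its mat. The oil can, hammer and cardboard box look undisturbed.

**Disagreements:** the knob axis turned out about 2 mm from my camera measurement, so I shifted the case position by about 1 mm to allow for it. The camera fits also left errors of up to about 2 pixels.

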